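Clear the sealer's control box and refit its push knob

ROBOT

A 7-joint arm with a two-finger parallel gripper is mounted at the origin on the work surface. World frame = base frame: x ahead of the robot, y to its left, z up, the work surface at z = 0. Lengths are in m, angles in rad, forces in N, time in s.
With the tool pointing down it reaches from about 0.4 to 0.875 m from the base axis. Payload 19.3 kg.
Tool frame: the origin (TCP) lies at the very end of the fingers, on their centre line; the grasp point (between the pads) lies 19 mm behind it; z points along the fingers, y is the direction in which the jaws open and shut (so a half turn about z gives the same grasp; the last joint's range is limited). The gripper opens to 85 mm and grips with 20 to 120 N. Pads are 22 mm wide; open, the fingers measure 114 mm over their backs; the gripper's body (76 mm by 85 mm) begins 54 mm behind the grasp point. The pads swing forward as they close: fully open they stand 13 mm farther back than shut.
Start: joints at [1.28, 0.521, -0.036, 1.599, 0.021, 1.021, -0.113], TCP at [0.137, -0.61, 0.193] pointing down, gripper open.
Joint ranges: [-2.91, 2.91], [-0.3, 2.13], [-1.5, 1.42], [0.17, 2.43], [-1.26, 4.41], [0.16, 1.93], [-2.52, 2.52]. Speed limits (rad/s): [1.89, 1.89, 2.39, 2.39, 3.01, 3.01, 3.01].

INTERFACE

Orientations are given as [roll, pitch, yaw] about the fixed x, y, z axes, in that order (R = Rz(yaw) Ry(pitch) Rx(roll)).
In Python, from workcell import bot gives the robot as it stands.
- The arm moves only by the tool apply_moves, never from a script. Its argument "commands" is a list of rows, each an object with "travel": the shift along the tool's x, y, z in m, a list of three; "twist": the turn, a rotation vector about the tool's x, y, z in degrees, a list of three; "claw": the finger opening in m, from 0 to 0.0854. A call has 1 to 10 rows; each row is the pose to reach, as a shift and turn from the pose commanded when the call began, along the tool's axes at that moment; what a row does not reach only later rows make up. A row lasts 1/10 s, in which the tool goes at most 50 mm and 8.59 degrees, less where a joint would pass 70% of its speed; a pose out of reach is approached as far as the arm can. A call with a gripper value outside its range is refused whole. The fingers move at their own pace and stop on an object; "force" is the grip in N (left out, the last holds). Time passes only in rows, so rows that repeat a pose let the fingers close. It gives the time, the measured TCP pose, the force and the opening at its end, in the units of the state.
- bot.observe(): the state, without advancing time (a new reading comes with each control period).
- bot.grab_frame(name): name is "side" or "top" or "wrist"; returns a dict with "frame" (400x640x3 uint8, blue, green, red), "fx", "fy", "cx", "cy" (pixels), "pose" (4x4, takes a point from camera to world coordinates); the wrist camera has in their place "tool_from_camera" (4x4, takes a point from camera to tool coordinates, whose origin is the TCP and whose axes are the flange's). Camera axes: x right, y up, looking along -z (the intrinsics and any distortion apply to the point x, -y, -z); pixel columns grow to the right and rows downward; lengths in m; the calibration is good to about 2 mm. The wrist camera is an equidistant fisheye: a pixel r from the principal point sees the ray r / f radians off the axis. A picture is of the moment at which its call begins: read the wrist's pose just before it. There is no depth.
- bot.job_done(): hands the job in, once; it reports no verdict.
The state is a dict: "clock": time; "qpos": joint angles; "qd": joint speeds; "joint_efforts": joint torques, N m; "position": TCP position; "tool_rot": TCP orientation; "force": force on the tool from outside, world axes, zero at the start; "moment": the same for the moment, N m; "grip_width": finger opening in m.
Only numpy, scipy, OpenCV 4.12 (cv2) and the standard library are available. Lean on these libraries where they do the work, as an engineer would, in place of code of your own. Each camera call takes 0.05 s, during which the arm holds its last target.

TASK

The cap sealer's control box has lost its knob, and someone has left a small carton on its panel: lift that carton off and set it squarely on top of the column of two cartons, and let go of it. Then pick up the knob, turn it so that its D-shaped bore matches the flat on the bare shaft, push it fully home on the shaft and press knob and shaft down against the spring as far as they go. Finish while still holding the knob pressed down, and leave the two tubs and the tape roll as they are.

Things in the scene. Friction and masses are not known exactly. Their poses are not given: they have to be found in the camera images.
- carton_c: The carton that stands on the control box's panel, on the left half (+y): closed, brown cardboard, 90 (its x) x 60 (its y) x 40 mm high, 0.15 to 0.3 kg. Origin: centre of its underside, z up. It stands 75 mm or more clear of the shaft's axis.
- carton_b: The upper carton of the two-carton column on the bench to the right (-y): loose, same size as carton_c (90 x 60 x 40 mm). Origin: centre of its underside, z up; its top is 40 mm above it.
- carton_a: The lower carton of that column, standing loose on the bench, same size. Origin: centre of its underside. The column is a few mm and a few degrees out of true at most.
- knob: Loose black bar knob standing bore down on the bench, right of the control box, 70 to 120 g: a bar 28 mm wide (y), 40 high, flat-sided for x = -30 to 30, rounded tail to x = -44 mm, tapered nose to x = +44; a pale line on top points to the nose. Origin: underside, on the bore's axis, z up. D bore from below: 22 mm deep, 17.6 mm across, its flat on the nose side 4.8 mm from the axis.
- spindle_top (a point): Centre of the bare upright steel shaft's top end, 34 mm above the panel; sinks with it. Shaft 16 mm across, flat 4 mm from its axis, top edge chamfered 2 mm. z up, +x = outward normal of the flat (within 40 degrees of world +x). The knob fits when its nose points along this x (to 5 degrees, 1 mm); home, its origin is 22 mm below this point. The shaft turns only stiffly (0.25 N m).
- spindle (a joint): How far the shaft is pressed down into the box, in m: 0 = up, 0.008 = fully down at its stop. A spring pushes it back up: about 3 N to start moving it, 11 N at the stop, so it stays down only while pressed.
- console: The control box, fixed: stainless steel, 220 (its x) x 300 (its y) x 90 mm high, flat level panel on top at z = 0.09 m with two flush meters. Origin: centre of its underside. The shaft stands in a black round plate at its x = -30, y = -75 mm; the home knob's underside is 12 mm above the panel before pressing.
- tub_a: Bystander: closed round tub with a white lid, 64 mm across, 68 mm high, on the bench beyond the knob. Origin: centre of its underside.
- tub_b: Bystander: another such tub, further right. Origin: centre of its underside.
- tape_roll: Bystander: roll of brown tape lying flat on the bench to the left, in front of the control box, 90 mm across, 45 mm high. Origin: centre of its underside.
There are look-alikes about, which are no part of the job. What is shaped like the carton_c but green or turquoise is not meant.

How it is judged:
On the way, in this order (a step that is already met when the one before it is completed fails the run):
1. the carton from the panel stands squarely on the column, let go (x of carton_c in the frame of carton_b between -0.01 and 0.01 m and y of carton_c in the frame of carton_b between -0.01 and 0.01 m and z of carton_c in the frame of carton_b between 0.036 and 0.044 m and angle between the x axis of carton_c and the x axis of carton_b, either way round below 0.12 rad and angle between the z axis of carton_c and the z axis of carton_b, either way round below 0.06 rad and x of carton_b in the frame of carton_a between -0.01 and 0.01 m and y of carton_b in the frame of carton_a between -0.01 and 0.01 m and z of carton_b in the frame of carton_a between 0.036 and 0.044 m and angle between the x axis of carton_b and the x axis of carton_a, either way round below 0.12 rad and angle between the z axis of carton_b and the z axis of carton_a, either way round below 0.06 rad and height (world z) of carton_a below 0.004 m and angle between carton_a's own z axis and vertical below 0.06 rad and contact force between the fingers and carton_c below 0.1 N and linear speed of carton_c below 0.02 m/s), for 0.2 s.
2. the knob is fully home on the shaft, its flat matching (z of knob in the frame of spindle_top below -0.0195 m and horizontal distance between knob and spindle_top below 0.004 m and angle between knob's own z axis and vertical below 0.08 rad and angle between the x axis of knob and the x axis of spindle_top, either way round below 0.2 rad), for 0.1 s.
At the end, for the whole second after the job is handed in: The three cartons stand upright in a column, each within 10 mm and 7 degrees of the one below, untouched. The knob is home on the shaft (within 2.5 mm of full depth, 4 mm of the axis, upright) and the gripper keeps it pressed, the shaft at least 5.5 of its 8 mm down (all of step 1 and all of step 2 and value of joint spindle above 0.0055 m and contact force between the fingers and knob above 2 N); the arm keeps its last pose, push and grip.
It fails at once if the first tub is pushed more than 30 mm from its place or knocked over (distance of tub_a from where it was at the start of the episode above 0.03 m or angle between tub_a's own z axis and vertical above 0.5 rad).
It fails at once if the second tub is pushed more than 30 mm from its place or knocked over (distance of tub_b from where it was at the start of the episode above 0.03 m or angle between tub_b's own z axis and vertical above 0.5 rad).
It fails at once if the tape roll is pushed more than 30 mm from its place or knocked over (distance of tape_roll from where it was at the start of the episode above 0.03 m or angle between tape_roll's own z axis and vertical above 0.5 rad).
It also fails if it takes over 64 s, if anything falls off the work surface, if the arm or the gripper's body presses on something with over 40 N, if the wrist force passes 120 N, or if a joint passes its speed limit or range.

## Working session

There is one attempt and no reset: what is moved stays moved. The work goes in short steps, Python scripts to look and compute and a tool call to move; the robot and the scene stay as the last step left them, time stands still between calls to the robot, and variables do not carry over. Pictures are saved under pics/ and viewed, and the job is handed in when it is done.

Besides the shell and the picture viewer there is one more tool, called after "Emit:" as name(argument=value, ...) on one line, values as JSON. apply_moves: Moves the arm, as the interface text tells. Its arguments: {"type":"object","properties":{"commands":{"type":"array"},"force":{"type":"number"}},"required":["commands"]}

```bash
ls; mkdir -p pics; python3 - <<'E'
from workcell import bot
import cv2,numpy as np
print(bot.observe())
for n in ["side","top","wrist"]:
    f=bot.grab_frame(n); cv2.imwrite(f"pics/{n}0.png",f["frame"])
    np.save(f"pics/{n}0.npy",f["frame"])
    print(n,{k:(np.round(v,4).tolist() if hasattr(v,'shape') else v) for k,v in f.items() if k!="frame"})
E
```

```text
pics
{'clock': 0.0, 'qpos': array([ 1.27976178,  0.5220185 , -0.03632111,  1.59997395,  0.02120792,
        1.02109608, -0.11280173]), 'qd': array([ 0.00011936, -0.00061513, -0.00017304,  0.00015979,  0.00073138,
        0.00015746,  0.00068319]), 'joint_efforts': array([ 3.92900183e-04, -9.27100325e+01,  1.97938152e+00, -3.69925511e+01,
        1.77549210e-02,  7.90971302e-03,  4.38631309e-05]), 'position': array([ 0.13677932, -0.60947771,  0.19293522]), 'tool_rot': array([-3.14048550e+00,  8.82613940e-05,  2.20820952e-01]), 'force': array([ 0.1943295 ,  0.2753225 , -0.26926808]), 'moment': array([ 0.01511429, -0.02078965,  0.00678434]), 'grip_width': 0.08535213246810305}
side {'fx': 418.01088696936523, 'fy': 418.01088696936523, 'cx': 316.4384597716308, 'cy': 192.54029331209034, 'pose': [[0.9933, 0.0584, -0.1001, 0.4596], [-0.1138, 0.6558, -0.7463, -0.922], [0.022, 0.7527, 0.658, 0.9668], [0.0, 0.0, 0.0, 1.0]]}
top {'fx': 459.56227730857074, 'fy': 459.56227730857074, 'cx': 323.0171065555253, 'cy': 201.25364850686776, 'pose': [[0.0279, 0.9976, -0.0639, 0.4937], [-0.9995, 0.0271, -0.0132, 0.0454], [-0.0115, 0.0642, 0.9979, 1.4678], [0.0, 0.0, 0.0, 1.0]]}
wrist {'fx': 309.70691628693146, 'fy': 309.70691628693146, 'cx': 317.2091580737649, 'cy': 193.7179510257343, 'tool_from_camera': [[0.0001, 0.959, 0.2835, 0.0719], [1.0, 0.0003, -0.0012, 0.0008], [-0.0013, 0.2835, -0.959, -0.1791], [0.0, 0.0, 0.0, 1.0]]}
```

View pics/side0.png

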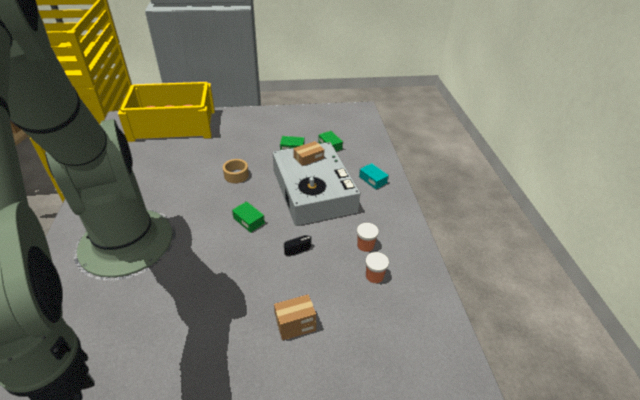

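View pics/top0.png

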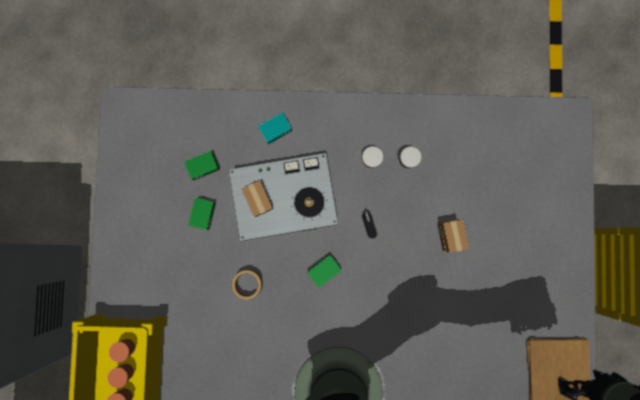

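View pics/wrist0.png

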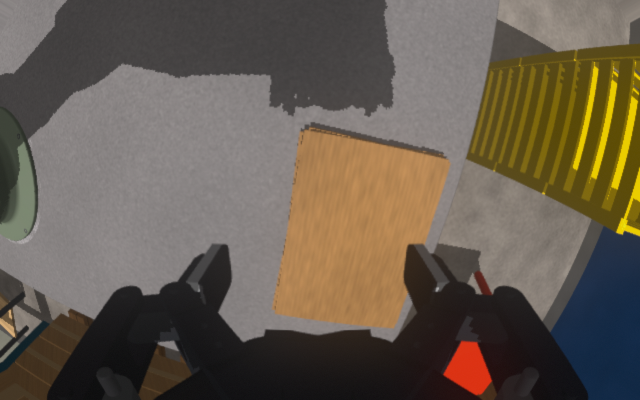

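The side view shows the box at about (315,185) with a brown carton on its panel (309,153), the black plate and shaft (312,186), the knob (298,245), the column (296,316), the tubs (367,238) and (376,267), and the tape roll (235,171). The top view shows carton_c (257,198), the shaft (309,202), the knob (369,223), the column (455,236), the tubs (372,156) and (410,157), and the roll (247,284).

Carton-shaped things in the top view: green (201,165), green (202,213), green (324,270), turquoise (276,127), and brown (257,198) on the panel. Only the brown one fits carton_c. I'll confirm it in an enlarged crop.

```bash
cat > h.py <<'E'
import numpy as np,cv2
from scipy.spatial.transform import Rotation as Ro
CAM={"side":(418.01088696936523,316.4384597716308,192.54029331209034),"top":(459.56227730857074,323.0171065555253,201.25364850686776)}
def ray(f,u,v):
    d=np.array([(u-f["cx"])/f["fx"],-(v-f["cy"])/f["fy"],-1.]); P=f["pose"]
    return P[:3,3],P[:3,:3]@d
def atz(f,u,v,z):
    o,d=ray(f,u,v); return o+d*(z-o[2])/d[2]
def proj(f,p):
    P=f["pose"]; c=(np.atleast_2d(p)-P[:3,3])@P[:3,:3]
    return np.c_[f["cx"]+f["fx"]*c[:,0]/-c[:,2], f["cy"]-f["fy"]*c[:,1]/-c[:,2]]
def wray(f,pos,rpy,u,v):
    T=f["tool_from_camera"]; a=np.array([u-f["cx"],v-f["cy"]])/f["fx"]; th=np.hypot(*a)
    s=np.sin(th)/max(th,1e-9); d=np.array([a[0]*s,-a[1]*s,-np.cos(th)])
    R=Ro.from_euler("xyz",rpy).as_matrix()
    return pos+R@T[:3,3], R@(T[:3,:3]@d)
def watz(f,pos,rpy,u,v,z):
    o,d=wray(f,pos,rpy,u,v); return o+d*(z-o[2])/d[2]
def wproj(f,pos,rpy,p):
    T=f["tool_from_camera"]; R=Ro.from_euler("xyz",rpy).as_matrix()
    t=(np.atleast_2d(p)-pos)@R; c=(t-T[:3,3])@T[:3,:3]
    th=np.arctan2(np.hypot(c[:,0],c[:,1]),-c[:,2]); r=np.hypot(c[:,0],c[:,1])
    return np.c_[f["cx"]+f["fx"]*th*c[:,0]/r, f["cy"]-f["fy"]*th*c[:,1]/r]
def crop(img,x0,y0,w,h,s,name):
    cv2.imwrite("pics/"+name,cv2.resize(img[y0:y0+h,x0:x0+w],None,fx=s,fy=s,interpolation=cv2.INTER_CUBIC))
def box(x,y,z,yaw,lx,ly,lz):
    c=np.array([[sx*lx/2,sy*ly/2,k] for k in (0,lz) for sx,sy in((-1,-1),(1,-1),(1,1),(-1,1))])
    return c@Ro.from_euler("z",yaw).as_matrix().T+[x,y,z]
E
python3 - <<'E'
import numpy as np
from h import *
t=np.load("pics/top0.npy"); s=np.load("pics/side0.npy")
crop(t,225,145,120,100,6,"t_con.png"); crop(t,350,185,130,90,6,"t_kc.png")
crop(s,265,130,110,100,6,"s_con.png"); crop(s,260,220,100,125,5,"s_kc.png")
E
```

```text
(no output)
```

View pics/t_con.png

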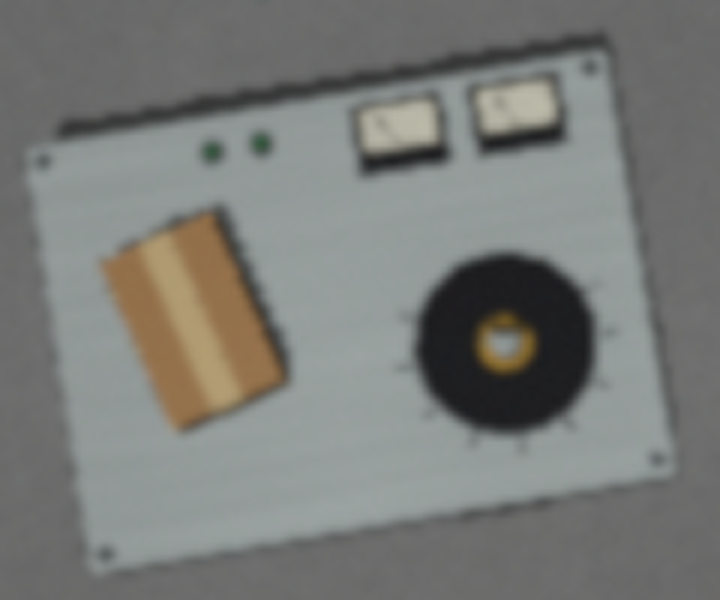

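View pics/t_kc.png

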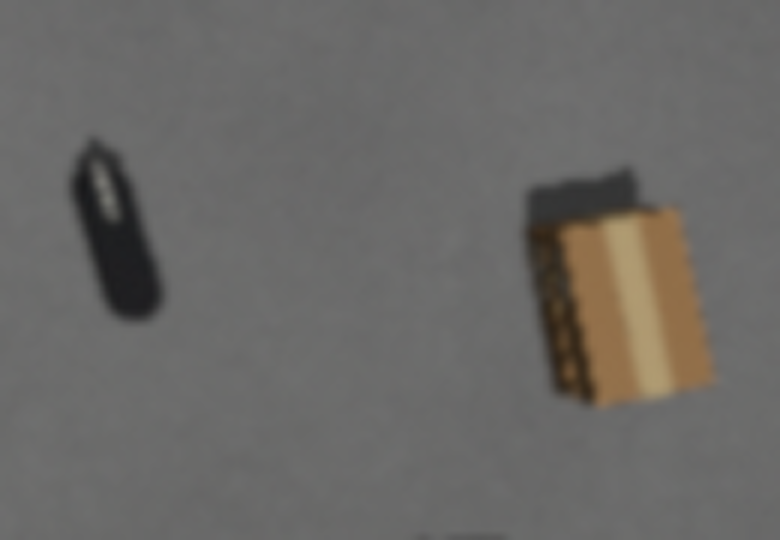

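View pics/s_con.png

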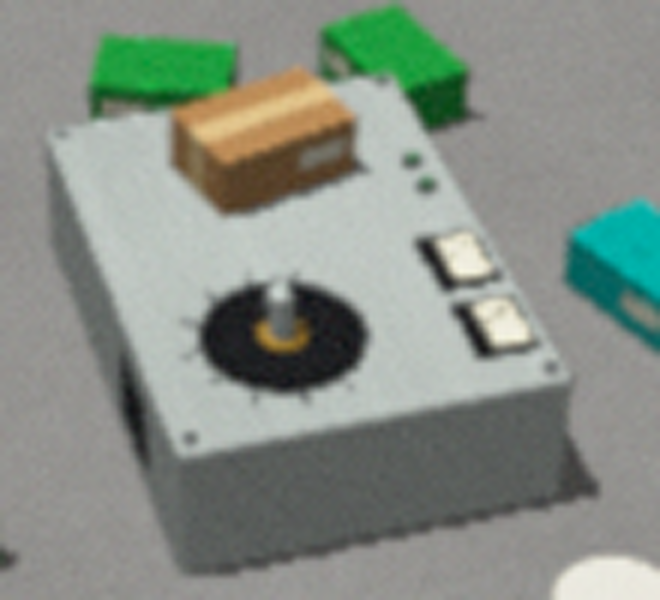

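View pics/s_kc.png

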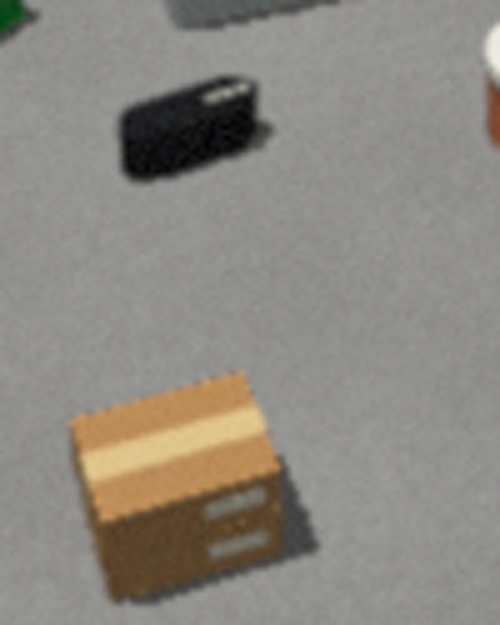

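carton_c is confirmed: it is the brown one standing on the panel. The four green or turquoise ones all stand on the bench. Next I measure from the top-view corners and check against the side view.

```bash
python3 - <<'E'
from workcell import bot
import numpy as np
from h import *
f=bot.grab_frame("top"); s=bot.grab_frame("side")
def q(pts,x0,y0,k,z,f=f): return np.array([atz(f,x0+(X+.5)/k-.5,y0+(Y+.5)/k-.5,z) for X,Y in pts])
def rect(n,P,):
    c=P.mean(0); (cc,wh,a)=cv2.minAreaRect((P[:,:2]*1e4).astype(np.float32))
    e=[np.linalg.norm(P[i]-P[(i+1)%4]) for i in range(4)]
    ang=[np.degrees(np.arctan2(*(P[(i+1)%4]-P[i])[1::-1])) for i in range(4)]
    print(n,c.round(4),"edges",np.round(e,4),"ang",np.round(ang,1))
rect("C top",q([(100,262),(215,208),(288,380),(182,432)],225,145,6,.13))
rect("console",q([(28,148),(605,45),(672,472),(97,572)],225,145,6,.09))
rect("col top",q([(560,228),(680,210),(715,380),(597,407)],350,185,6,.08))
print("plate",q([(506,342)],225,145,6,.09),"shaft",q([(505,345)],225,145,6,.124))
print("knob nose,tail",q([(95,140),(135,320)],350,185,6,.04))
print("side: C", end='');rect("",q([(174,125),(298,70),(355,120),(222,172)],265,130,6,.13,s))
rect("side col",q([(72,418),(242,373),(280,467),(100,518)],260,220,5,.08,s))
print("side plate",q([(284,335)],265,130,6,.09,s),"top",q([(279,287)],265,130,6,.124,s))
print("side knob",q([(125,115),(255,82)],260,220,5,.04,s))
for n,u,v in(("tubA",372,156),("tubB",410,157)): print(n,atz(f,u,v,.068))
print(atz(f,247,284,.045))
E
```

```text
C top [0.5837 0.2555 0.13  ] edges [0.0619 0.0916 0.0573 0.0925] ang [ -63.1 -155.1  117.8   27.8]
console [0.5946 0.1846 0.09  ] edges [0.2955 0.2176 0.2913 0.2163] ang [ -78.3 -169.6  101.4   11.5]
col top [ 0.4901 -0.3379  0.08  ] edges [0.0608 0.0863 0.0605 0.0909] ang [ -79.9 -167.9  104.4   12.3]
plate [[0.57972886 0.10596322 0.09      ]] shaft [[0.57612369 0.10491244 0.124     ]]
knob nose,tail [[ 0.5679107  -0.067995    0.04      ]
 [ 0.47557606 -0.09063263  0.04      ]]
side: C [0.5847 0.2518 0.13  ] edges [0.0914 0.0597 0.0915 0.0527] ang [  32.8  -63.  -151.6  116.4]
side col [ 0.4919 -0.3383  0.08  ] edges [0.088  0.0572 0.09   0.0577] ang [  11.8  -76.9 -167.9  101.1]
side plate [[0.5822602  0.10867022 0.09      ]] top [[0.57903587 0.10831355 0.124     ]]
side knob [[ 0.48108969 -0.08593871  0.04      ]
 [ 0.56037332 -0.06677205  0.04      ]]
tubA [ 0.7264348  -0.08244046  0.068     ]
tubB [ 0.72636944 -0.19879022  0.068     ]
[0.32372436 0.29063297 0.045     ]
```

Sizes and positions agree between the cameras to about 3 mm, and the shaft lies where the console geometry puts it. I'll move over towards the column for a closer wrist view.

Emit:
apply_moves(commands=[{"travel": [0.043,-0.024,-0.02],"twist": [0,0,0],"claw": 0.085},{"travel": [0.086,-0.048,-0.04],"twist": [0,0,0],"claw": 0.085},{"travel": [0.129,-0.072,-0.057],"twist": [0,0,0],"claw": 0.085},{"travel": [0.172,-0.096,-0.057],"twist": [0,0,0],"claw": 0.085},{"travel": [0.215,-0.12,-0.057],"twist": [0,0,0],"claw": 0.085},{"travel": [0.258,-0.144,-0.057],"twist": [0,0,0],"claw": 0.085},{"travel": [0.3,-0.167,-0.057],"twist": [0,0,0],"claw": 0.085},{"travel": [0.343,-0.19,-0.057],"twist": [0,0,0],"claw": 0.085},{"travel": [0.343,-0.19,-0.057],"twist": [0,0,0],"claw": 0.085},{"travel": [0.343,-0.19,-0.057],"twist": [0,0,0],"claw": 0.085}], force=40)

```text
clock: 1.25
position: [0.4308, -0.3483, 0.2503]
tool_rot: [-3.141, 0.0, 0.223]
force: [-0.1, -1.6, -1.4]
grip_width: 0.0851
```

```bash
cat > snap.py <<'E'
import sys,pickle,cv2,numpy as np
from workcell import bot
n=sys.argv[1]; o=bot.observe(); f=bot.grab_frame("wrist")
pickle.dump((o,f),open(f"pics/{n}.pkl","wb")); cv2.imwrite(f"pics/{n}.png",f["frame"])
print(o["clock"],o["position"].round(4),o["tool_rot"].round(4),o["qpos"].round(3),o["grip_width"],o["force"].round(2),np.abs(o["qd"]).max())
E
python3 snap.py w1
```

```text
1.25 [ 0.4308 -0.3483  0.2503] [-3.1413e+00  1.0000e-04  2.2330e-01] [ 0.696  0.354 -0.163  1.714  0.064  1.078 -0.835] 0.08512427696000109 [-0.14 -1.56 -1.43] 0.041327876422303574
```

View pics/w1.png

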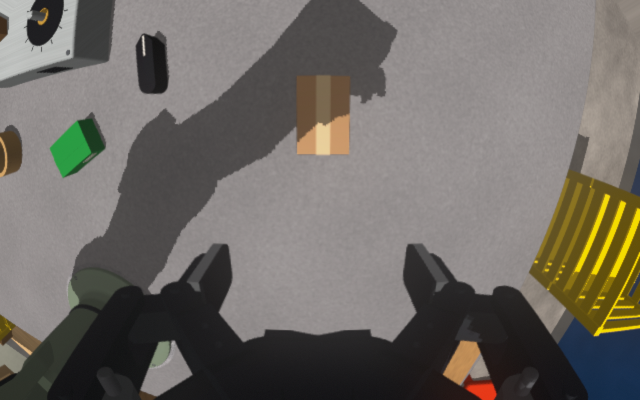

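The wrist view shows the column top squarely at about (323,115), with corners (297,75), (350,75), (350,155) and (297,155), half in the arm's shadow.

```bash
python3 - <<'E'
import pickle,numpy as np
from h import *
o,f=pickle.load(open("pics/w1.pkl","rb"))
crop(f["frame"],280,55,90,120,5,"w1c.png")
crop(f["frame"],120,15,70,90,6,"w1k.png")
E
```

```text
(no output)
```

View pics/w1c.png

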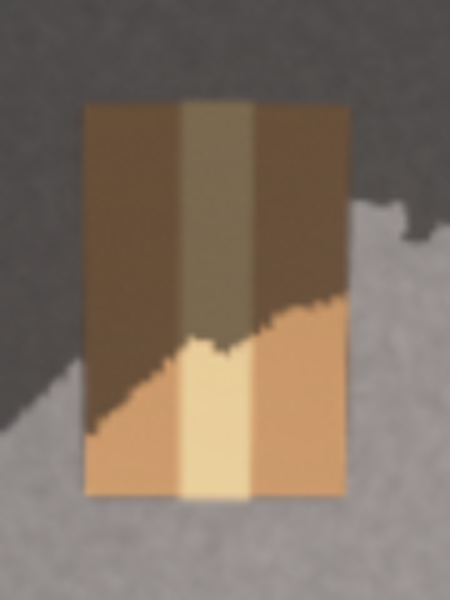

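View pics/w1k.png

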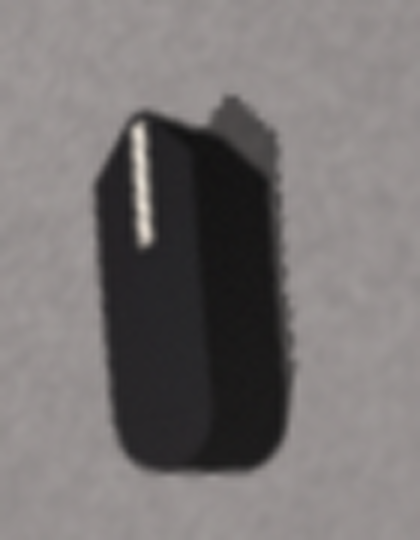

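```bash
cat >> h.py <<'E'
def wq(o,f,pts,x0,y0,k,z): return np.array([watz(f,o["position"],o["tool_rot"],x0+(X+.5)/k-.5,y0+(Y+.5)/k-.5,z) for X,Y in pts])
def rect(n,P):
    e=[np.linalg.norm(P[i]-P[(i+1)%4]) for i in range(4)]
    ang=[np.degrees(np.arctan2(*(P[(i+1)%4]-P[i])[1::-1])) for i in range(4)]
    print(n,P.mean(0).round(4),"edges",np.round(e,4),"ang",np.round(ang,1))
E
python3 - <<'E'
import pickle,numpy as np
from h import *
o,f=pickle.load(open("pics/w1.pkl","rb"))
rect("B",wq(o,f,[(83,102),(350,103),(346,496),(84,496)],280,55,5,.08))
K=wq(o,f,[(145,112),(165,468)],120,15,6,.04); d=K[0]-K[1]; print("knob",K,np.linalg.norm(d),np.degrees(np.arctan2(d[1],d[0])))
t=np.array([.545,.237]); p=o["position"][:2]; 
E
```

```text
B [ 0.4918 -0.3421  0.08  ] edges [0.0592 0.0896 0.0599 0.0896] ang [ -77.1 -167.1  102.9   12.5]
knob [[ 0.56074879 -0.07495411  0.04      ]
 [ 0.47812592 -0.09978589  0.04      ]] 0.0862737308822554 16.727816051525693
```

Emit:
apply_moves(commands=[{"travel": [0.019,-0.045,-0.004],"twist": [0,0,-1.2],"claw": 0.085},{"travel": [0.037,-0.09,-0.008],"twist": [0,0,-2.4],"claw": 0.085},{"travel": [0.056,-0.135,-0.012],"twist": [0,0,-3.6],"claw": 0.085},{"travel": [0.075,-0.18,-0.016],"twist": [0,0,-4.8],"claw": 0.085},{"travel": [0.093,-0.225,-0.02],"twist": [0,0,-6],"claw": 0.085},{"travel": [0.112,-0.27,-0.02],"twist": [0,0,-7.2],"claw": 0.085},{"travel": [0.131,-0.314,-0.02],"twist": [0,0,-8.4],"claw": 0.085},{"travel": [0.149,-0.36,-0.02],"twist": [0,0,-9.6],"claw": 0.085},{"travel": [0.168,-0.404,-0.02],"twist": [0,0,-10.8],"claw": 0.085},{"travel": [0.187,-0.45,-0.02],"twist": [0,0,-12],"claw": 0.085}])

```text
clock: 2.3
position: [0.5143, 0.1306, 0.2707]
tool_rot: [3.141, -0.0, 0.428]
force: [1.4, -0.5, -0.4]
grip_width: 0.085
```

Emit:
apply_moves(commands=[{"travel": [0.0285,-0.036,0],"twist": [0,0,-1.2],"claw": 0.085},{"travel": [0.056,-0.08,0],"twist": [0,0,-2.2],"claw": 0.085},{"travel": [0.056,-0.08,0],"twist": [0,0,-2.2],"claw": 0.085},{"travel": [0.056,-0.08,0],"twist": [0,0,-2.2],"claw": 0.085},{"travel": [0.056,-0.08,0],"twist": [0,0,-2.2],"claw": 0.085}])

```text
clock: 2.8
position: [0.5319, 0.2247, 0.2704]
tool_rot: [3.141, 0.0, 0.466]
force: [0.6, -0.4, 0.7]
grip_width: 0.0852
```

```bash
python3 snap.py w2
```

```text
2.8 [0.5319 0.2247 0.2704] [3.1407e+00 4.0000e-04 4.6610e-01] [-0.157  0.406 -0.48   1.615  0.2    1.171 -1.787] 0.08519188462220234 [ 0.6  -0.37  0.75] 0.01016440434519322
```

View pics/w2.png

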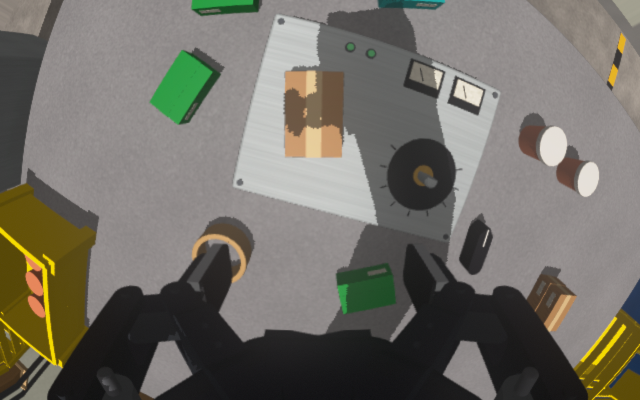

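carton_c is seen at about (314,114), almost square to the tool. The shaft stands at (425,178) and the tape roll is at (222,250). Crops of both follow.

```bash
python3 - <<'E'
import pickle,numpy as np
from h import *
o,f=pickle.load(open("pics/w2.pkl","rb"))
crop(f["frame"],270,55,90,120,5,"w2c.png")
crop(f["frame"],395,150,60,60,10,"w2s.png")
E
```

```text
(no output)
```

View pics/w2c.png

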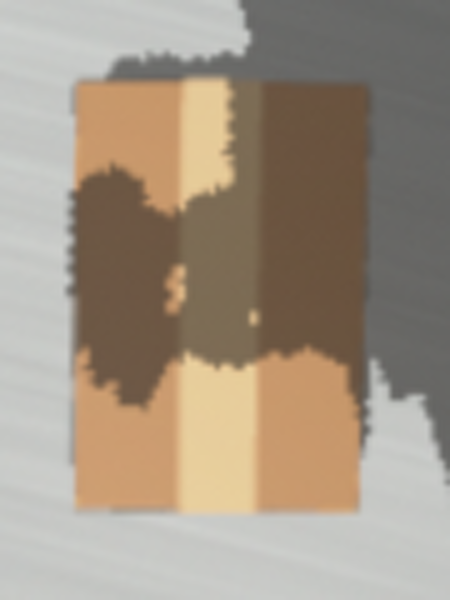

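View pics/w2s.png

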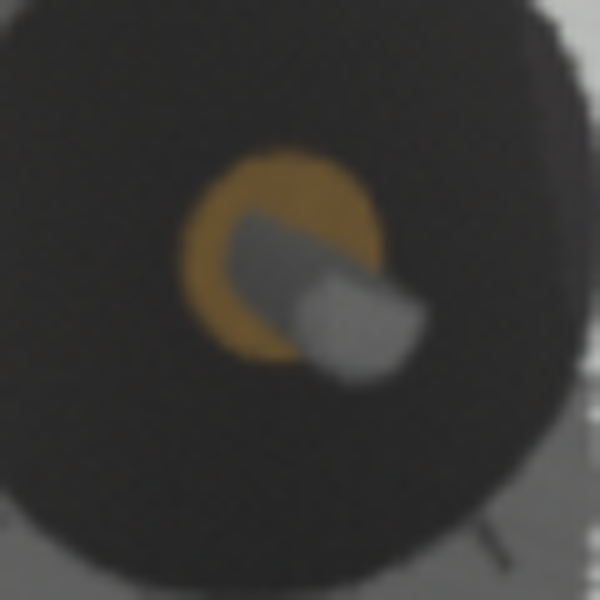

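```bash
python3 - <<'E'
import pickle,numpy as np
from h import *
o,f=pickle.load(open("pics/w2.pkl","rb"))
P=wq(o,f,[(78,80),(368,84),(358,512),(76,510)],270,55,5,.13); rect("C",P)
print("flat edge",wq(o,f,[(325,270),(425,305)],395,150,10,.124),"top blob c",wq(o,f,[(362,325)],395,150,10,.124), "base", wq(o,f,[(282,255)],395,150,10,.09))
d=P.mean(0)-o["position"]; R=Ro.from_euler("xyz",o["tool_rot"]).as_matrix()
print("tool delta",R.T@d)
E
```

```text
C [0.5862 0.2548 0.13  ] edges [0.0588 0.0892 0.0591 0.0897] ang [ -64.2 -154.1  116.2   25.8]
flat edge [[0.58394097 0.1108035  0.124     ]
 [0.58619765 0.09755604 0.124     ]] top blob c [[0.58058876 0.10330853 0.124     ]] base [[0.58162293 0.10174445 0.09      ]]
tool delta [ 0.06210005 -0.00258185  0.14036195]
```

Emit:
apply_moves(commands=[{"travel": [0.035,-0.0015,0.02],"twist": [0,0,0.7],"claw": 0.085},{"travel": [0.062,-0.0026,0.05],"twist": [0,0,0.7],"claw": 0.085},{"travel": [0.062,-0.0026,0.08],"twist": [0,0,0.7],"claw": 0.085},{"travel": [0.062,-0.0026,0.115],"twist": [0,0,0.7],"claw": 0.085},{"travel": [0.062,-0.0026,0.15],"twist": [0,0,0.7],"claw": 0.085},{"travel": [0.062,-0.0026,0.172],"twist": [0,0,0.7],"claw": 0.085},{"travel": [0.062,-0.0026,0.172],"twist": [0,0,0.7],"claw": 0.085},{"travel": [0.062,-0.0026,0.172],"twist": [0,0,0.7],"claw": 0.085}])

```text
clock: 3.65
position: [0.5862, 0.2562, 0.0994]
tool_rot: [3.141, -0.001, 0.455]
force: [0.2, -0.1, 0.2]
grip_width: 0.085
```

```bash
python3 snap.py w3
```

```text
3.65 [0.5862 0.2562 0.0994] [ 3.1413e+00 -5.0000e-04  4.5500e-01] [-0.232  0.678 -0.417  1.624  0.328  0.909 -1.887] 0.08502988143728418 [ 0.22 -0.13  0.19] 0.021212419793954468
```

View pics/w3.png

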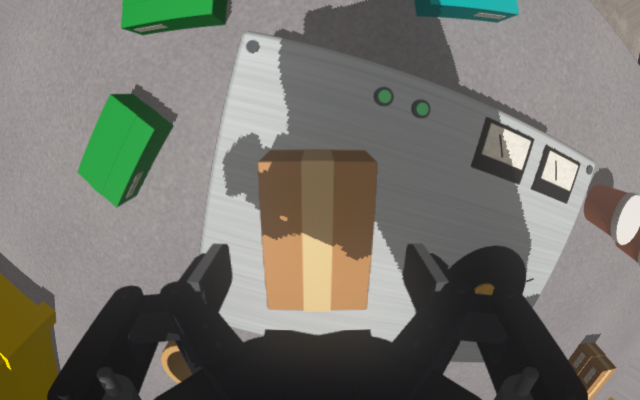

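The carton lies midway between the fingers and square to them. Closing.

Emit:
apply_moves(commands=[{"travel": [0,0,0],"twist": [0,0,0],"claw": 0.06},{"travel": [0,0,0],"twist": [0,0,0],"claw": 0.05},{"travel": [0,0,0],"twist": [0,0,0],"claw": 0.05},{"travel": [0,0,0],"twist": [0,0,0],"claw": 0.05},{"travel": [0,0,0],"twist": [0,0,0],"claw": 0.05}], force=45)

```text
clock: 4.2
position: [0.5856, 0.2571, 0.0986]
tool_rot: [3.142, -0.0, 0.456]
force: [-0.6, 0.6, 0.3]
grip_width: 0.0499
```

```bash
python3 snap.py w4; python3 - <<'E'
import pickle,numpy as np
from h import *
o,f=pickle.load(open("pics/w4.pkl","rb"))
print(wproj(f,o["position"],o["tool_rot"],box(.5862,.2548,.09,.4538,.09,.06,.04)).round(0).tolist())
E
```

```text
4.2 [0.5856 0.2571 0.0986] [ 3.1416e+00 -1.0000e-04  4.5640e-01] [-0.234  0.679 -0.417  1.625  0.329  0.908 -1.887] 0.04993495626070433 [-0.57  0.62  0.26] 0.0033331777790132737
[[361.0, 277.0], [368.0, 149.0], [271.0, 149.0], [277.0, 277.0], [369.0, 311.0], [381.0, 161.0], [259.0, 161.0], [269.0, 311.0]]
```

View pics/w4.png

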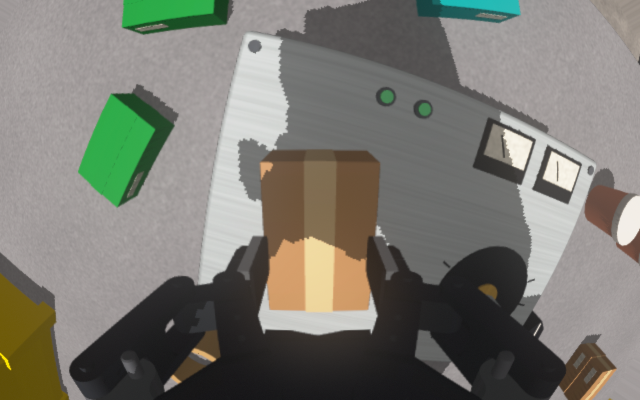

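The carton matches the projected corners, but the opening reads 0.050, exactly as commanded, so the fingers may not be blocked yet. I'll close further and see where they stop.

Emit:
apply_moves(commands=[{"travel": [0,0,0],"twist": [0,0,0],"claw": 0.03},{"travel": [0,0,0],"twist": [0,0,0],"claw": 0.03},{"travel": [0,0,0],"twist": [0,0,0],"claw": 0.03}], force=45)

```text
clock: 4.55
position: [0.5855, 0.2571, 0.0985]
tool_rot: [-3.142, 0.0, 0.456]
force: [0.1, -0.1, 0.6]
grip_width: 0.0301
```

```bash
python3 snap.py w5
```

```text
4.55 [0.5855 0.2571 0.0985] [-3.1416e+00  1.0000e-04  4.5640e-01] [-0.234  0.679 -0.417  1.625  0.329  0.908 -1.887] 0.030084077158527373 [ 0.08 -0.09  0.63] 0.0011804897923116376
```

View pics/w5.png

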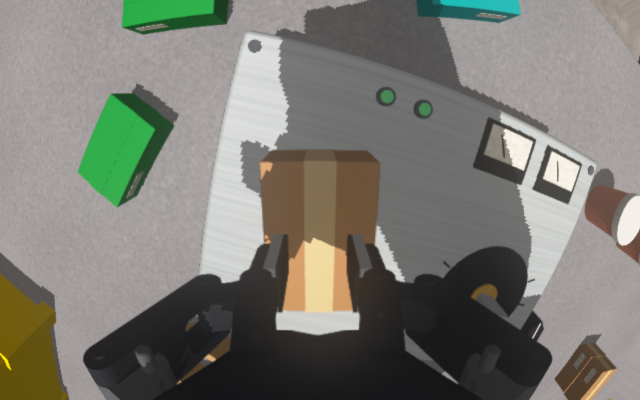

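```bash
python3 - <<'E'
import pickle,numpy as np
from h import *
for n,w in(("w1",.085),("w5",.030)):
    o,f=pickle.load(open(f"pics/{n}.pkl","rb"))
    R=Ro.from_euler("xyz",o["tool_rot"]).as_matrix()
    for z in(0,-.013,-.03,-.05):
        p=[o["position"]+R@[x,y,z] for x in(-.011,.011) for y in(-w/2,w/2)]
        print(n,z,wproj(f,o["position"],o["tool_rot"],p).round(0).tolist())
crop(f["frame"],200,200,240,160,3,"w5f.png")
E
```

```text
w1 0 [[250.0, 238.0], [381.0, 238.0], [247.0, 206.0], [384.0, 206.0]]
w1 -0.013 [[245.0, 247.0], [386.0, 247.0], [242.0, 213.0], [389.0, 213.0]]
w1 -0.03 [[239.0, 260.0], [392.0, 260.0], [235.0, 224.0], [395.0, 224.0]]
w1 -0.05 [[230.0, 279.0], [400.0, 279.0], [225.0, 240.0], [405.0, 240.0]]
w5 0 [[292.0, 238.0], [339.0, 238.0], [291.0, 206.0], [340.0, 206.0]]
w5 -0.013 [[291.0, 247.0], [341.0, 247.0], [289.0, 213.0], [342.0, 213.0]]
w5 -0.03 [[288.0, 261.0], [343.0, 261.0], [287.0, 224.0], [344.0, 224.0]]
w5 -0.05 [[285.0, 281.0], [346.0, 281.0], [283.0, 240.0], [348.0, 240.0]]
```

View pics/w5f.png

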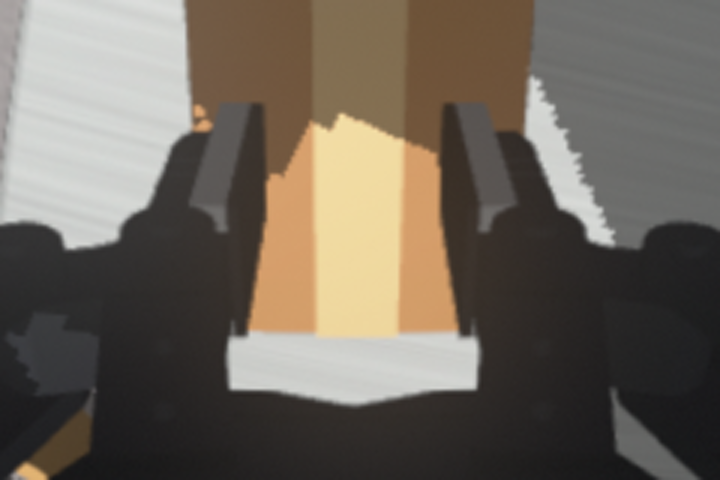

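The picture disagrees with the tool frame I was given. The fingertips appear about 45 mm behind the reported TCP, so they are above the carton and closed on nothing. I'll check this with the fixed cameras.

```bash
python3 - <<'E'
from workcell import bot
import numpy as np
from h import *
o=bot.observe(); f=bot.grab_frame("side"); t=bot.grab_frame("top")
R=Ro.from_euler("xyz",o["tool_rot"]).as_matrix()
for n,g in(("s",f),("t",t)):
    P=[o["position"]+R@[0,y,z] for z in(0,-.045) for y in(-.015,.015)]
    p=proj(g,P).round(0); print(p.tolist())
    im=g["frame"].copy()
    c=p.mean(0).astype(int); x0,y0=c-[60,50]
    big=cv2.resize(im[y0:y0+100,x0:x0+120],None,fx=6,fy=6,interpolation=cv2.INTER_CUBIC)
    for i,q in enumerate(p): cv2.circle(big,tuple(((q-[x0,y0])*6+3).astype(int)),4,(0,0,255) if i<2 else (255,0,255),-1)
    cv2.imwrite(f"pics/chk_{n}.png",big)
E
```

```text
[[306.0, 154.0], [311.0, 158.0], [306.0, 144.0], [311.0, 148.0]]
[[254.0, 200.0], [263.0, 196.0], [251.0, 199.0], [261.0, 195.0]]
```

View pics/chk_s.png

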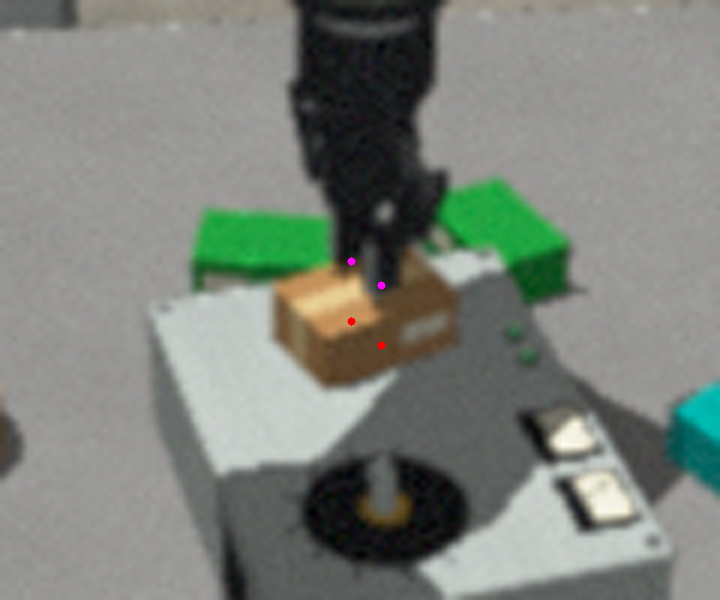

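View pics/chk_t.png

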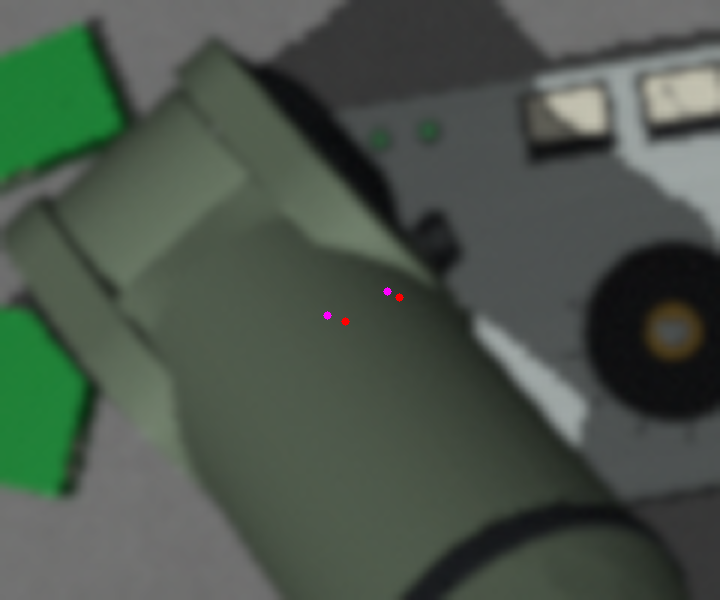

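All three views agree. The real fingertips lie about 43 mm behind the reported TCP at this opening, so the stated TCP is off. I'll use the seen tips from here on: open, go 45 mm further down and grip.

Emit:
apply_moves(commands=[{"travel": [0,0,0],"twist": [0,0,0],"claw": 0.085},{"travel": [0,0,0],"twist": [0,0,0],"claw": 0.085},{"travel": [0,0,0],"twist": [0,0,0],"claw": 0.085},{"travel": [0,0,0],"twist": [0,0,0],"claw": 0.085},{"travel": [0,0,0],"twist": [0,0,0],"claw": 0.085},{"travel": [0,0,0.015],"twist": [0,0,0],"claw": 0.085},{"travel": [0,0,0.03],"twist": [0,0,0],"claw": 0.085},{"travel": [0,0,0.044],"twist": [0,0,0],"claw": 0.085},{"travel": [0,0,0.044],"twist": [0,0,0],"claw": 0.085}])

```text
clock: 5.6
position: [0.5842, 0.2564, 0.0517]
tool_rot: [-3.141, 0.004, 0.457]
force: [0.2, -0.1, 0.3]
grip_width: 0.0849
```

Emit:
apply_moves(commands=[{"travel": [0,0,0],"twist": [0,0,0],"claw": 0.06},{"travel": [0,0,0],"twist": [0,0,0],"claw": 0.045},{"travel": [0,0,0],"twist": [0,0,0],"claw": 0.045},{"travel": [0,0,0],"twist": [0,0,0],"claw": 0.045},{"travel": [0,0,0],"twist": [0,0,0],"claw": 0.045}], force=45)

```text
clock: 6.1
position: [0.5858, 0.2572, 0.0551]
tool_rot: [3.142, -0.001, 0.456]
force: [-0.8, -0.2, 6.6]
grip_width: 0.0592
```

```bash
python3 snap.py w6
```

```text
6.1 [0.5858 0.2572 0.0551] [ 3.1416e+00 -8.0000e-04  4.5630e-01] [-0.247  0.733 -0.397  1.65   0.359  0.831 -1.911] 0.059221687444906405 [-0.84 -0.17  6.59] 0.002984708660371676
```

View pics/w6.png

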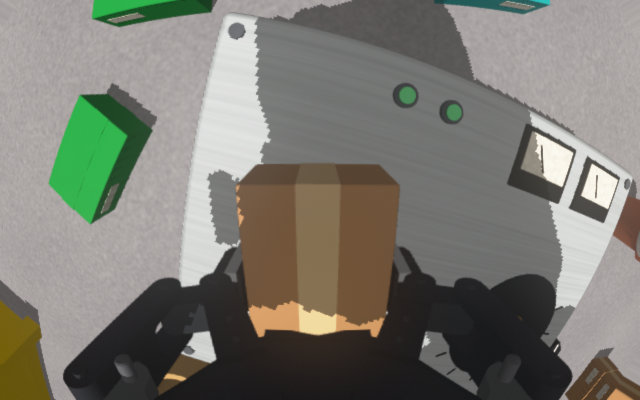

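```bash
python3 - <<'E'
import pickle,numpy as np
from h import *
o,f=pickle.load(open("pics/w6.pkl","rb"))
R=Ro.from_euler("xyz",o["tool_rot"]).as_matrix()
crop(f["frame"],220,150,200,60,4,"w6c.png")
for p in wq(o,f,[(237,185),(400,185)],0,0,1,.13): print((R.T@(p-o["position"])).round(4))
E
```

```text
[ 0.0441 -0.0277 -0.0749]
[ 0.0441  0.0304 -0.0749]
```

View pics/w6c.png

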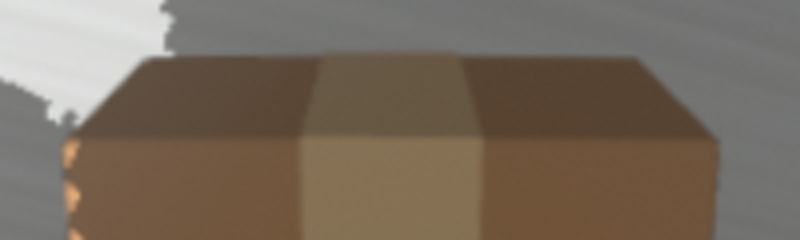

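Emit:
apply_moves(commands=[{"travel": [0,0,-0.02],"twist": [0,0,0],"claw": 0.045},{"travel": [0,0,-0.06],"twist": [0,0,0],"claw": 0.045},{"travel": [0,0,-0.1],"twist": [0,0,0],"claw": 0.045},{"travel": [0,0,-0.135],"twist": [0,0,0],"claw": 0.045},{"travel": [0,0,-0.15],"twist": [0,0,0],"claw": 0.045},{"travel": [0,0,-0.15],"twist": [0,0,0],"claw": 0.045}])

```text
clock: 6.75
position: [0.5862, 0.2574, 0.206]
tool_rot: [3.141, -0.003, 0.456]
force: [-0.4, -0.6, -3.7]
grip_width: 0.0595
```

```bash
python3 snap.py w7
```

```text
6.75 [0.5862 0.2574 0.206 ] [ 3.1414e+00 -2.7000e-03  4.5620e-01] [-0.212  0.564 -0.452  1.529  0.265  1.106 -1.836] 0.05948445181491448 [-0.36 -0.58 -3.74] 0.04899595875962952
```

View pics/w7.png

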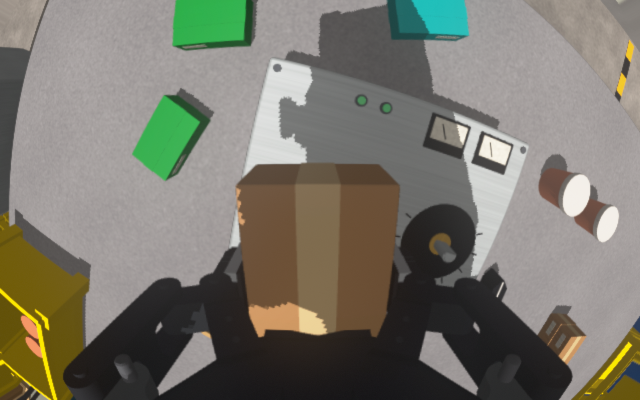

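The carton is held firmly and level. Moving over to hover above the column.

Emit:
apply_moves(commands=[{"travel": [-0.012,0.018,0],"twist": [0,0,0.5],"claw": 0.045},{"travel": [-0.037,0.053,0],"twist": [0,0,1.5],"claw": 0.045},{"travel": [-0.062,0.088,0],"twist": [0,0,2.5],"claw": 0.045},{"travel": [-0.087,0.124,0],"twist": [0,0,3.5],"claw": 0.045},{"travel": [-0.112,0.16,0],"twist": [0,0,4.5],"claw": 0.045},{"travel": [-0.137,0.195,0],"twist": [0,0,5.5],"claw": 0.045},{"travel": [-0.162,0.231,0],"twist": [0,0,6.5],"claw": 0.045},{"travel": [-0.187,0.266,0],"twist": [0,0,7.5],"claw": 0.045},{"travel": [-0.212,0.302,0],"twist": [0,0,8.5],"claw": 0.045},{"travel": [-0.237,0.338,0],"twist": [0,0,9.5],"claw": 0.045}])

```text
clock: 7.8
position: [0.5201, -0.1524, 0.2024]
tool_rot: [-3.14, 0.003, 0.29]
force: [1.0, -0.9, -2.4]
grip_width: 0.0593
```

```bash
cat > go.py <<'E'
import sys,numpy as np
from workcell import bot
from h import *
# target x y z yaw -> tool travel/twist from the measured pose
o=bot.observe(); x,y,z,yaw=map(float,sys.argv[1:5])
R=Ro.from_euler("xyz",o["tool_rot"]).as_matrix(); T=Ro.from_euler("xyz",[np.pi,0,yaw]).as_matrix()
print("pos",o["position"].round(4),"rot",o["tool_rot"].round(4),"travel",(R.T@(np.array([x,y,z])-o["position"])).round(4),"twist",np.degrees(Ro.from_matrix(R.T@T).as_rotvec()).round(2),"q",o["qpos"].round(2))
E
python3 go.py .4925 -.3409 .13 .2234
```

```text
pos [ 0.5201 -0.1524  0.2024] rot [-3.1401e+00  2.6000e-03  2.8990e-01] travel [-0.0802  0.1728  0.0723] twist [-0.08  0.15  3.81] q [ 0.44  0.4  -0.36  1.79  0.16  0.98 -1.26]
```

Emit:
apply_moves(commands=[{"travel": [-0.02,0.043,0.015],"twist": [0,0,1],"claw": 0.045},{"travel": [-0.04,0.086,0.03],"twist": [0,0,2],"claw": 0.045},{"travel": [-0.06,0.13,0.045],"twist": [0,0,3],"claw": 0.045},{"travel": [-0.076,0.163,0.065],"twist": [0,0,3.8],"claw": 0.045},{"travel": [-0.08,0.173,0.075],"twist": [0,0,3.8],"claw": 0.045},{"travel": [-0.08,0.173,0.075],"twist": [0,0,3.8],"claw": 0.045},{"travel": [-0.08,0.173,0.075],"twist": [0,0,3.8],"claw": 0.045}])

```text
clock: 8.5
position: [0.4944, -0.338, 0.1283]
tool_rot: [-3.14, 0.001, 0.225]
force: [0.1, 0.3, -2.9]
grip_width: 0.0591
```

```bash
python3 snap.py w8; python3 go.py .4925 -.3409 .045 .2234; python3 - <<'E'
from workcell import bot
import numpy as np
from h import *
o=bot.observe(); f=bot.grab_frame("side"); t=bot.grab_frame("top")
crop(f["frame"],230,210,130,135,5,"s8.png"); crop(t["frame"],400,180,110,100,6,"t8.png")
E
```

```text
8.5 [ 0.4944 -0.338   0.1283] [-3.1395e+00  1.1000e-03  2.2520e-01] [ 0.692  0.566 -0.274  1.72   0.188  0.883 -1.007] 0.05908113023959362 [ 0.12  0.35 -2.85] 0.02789971318405401
pos [ 0.495  -0.3378  0.1291] rot [-3.1404e+00  2.0000e-04  2.2590e-01] travel [-0.0031  0.0025  0.0841] twist [-0.07  0.01  0.15] q [ 0.69  0.57 -0.27  1.72  0.19  0.88 -1.01]
```

View pics/w8.png

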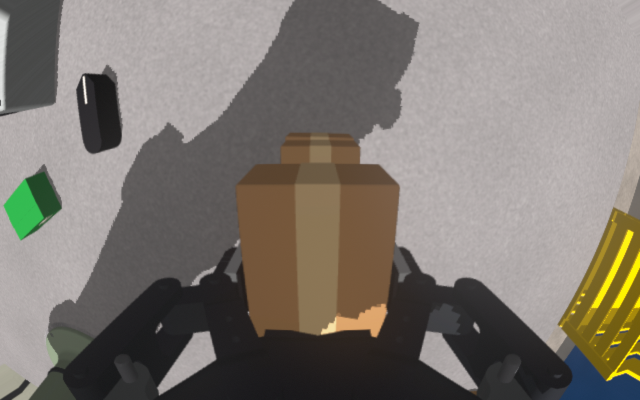

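View pics/s8.png

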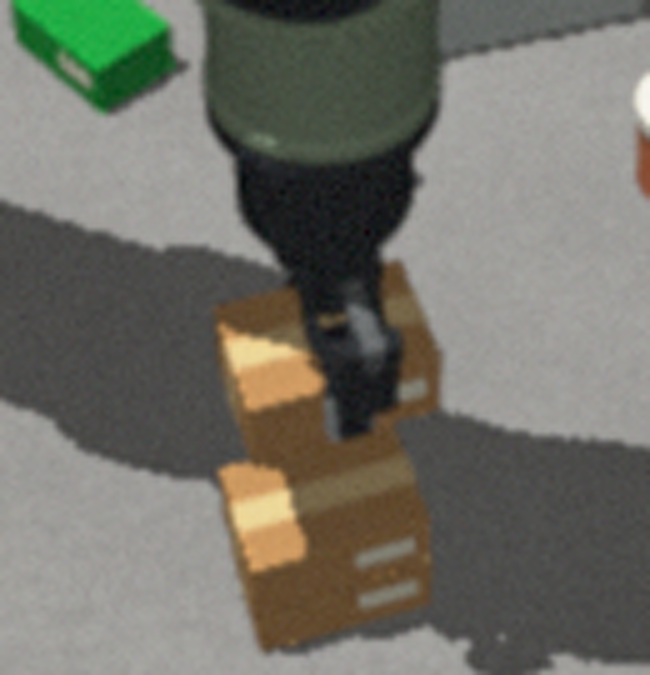

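View pics/t8.png

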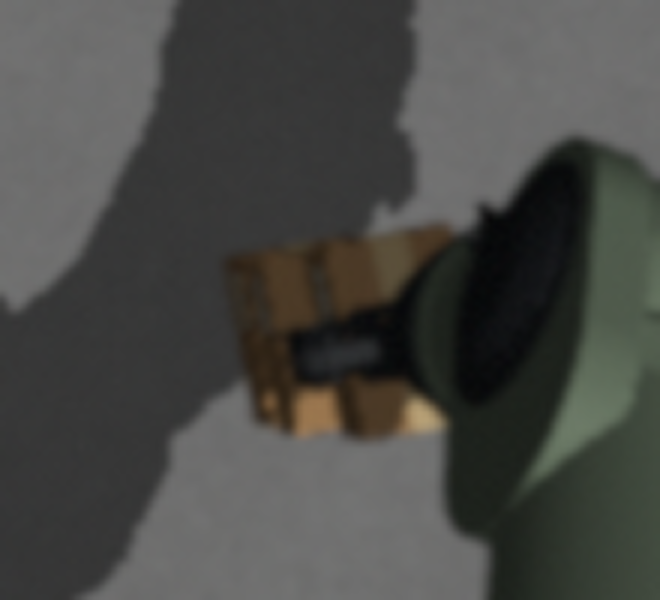

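```bash
python3 - <<'E'
import pickle,numpy as np
from h import *
o,f=pickle.load(open("pics/w8.pkl","rb"))
crop(f["frame"],265,120,110,75,7,"w8c.png")
E
```

```text
(no output)
```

View pics/w8c.png

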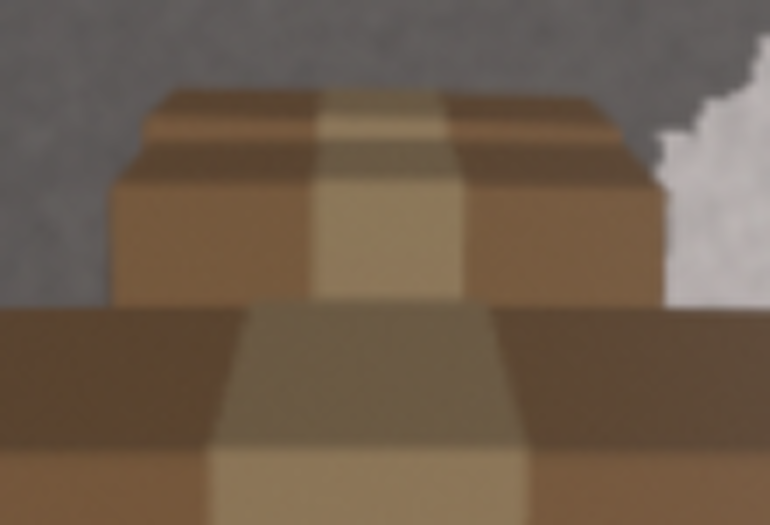

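```bash
python3 - <<'E'
import pickle,numpy as np
from h import *
o,f=pickle.load(open("pics/w8.pkl","rb"))
for pos in (o["position"],np.array([.495,-.3378,.1291])):
    R=Ro.from_euler("xyz",o["tool_rot"]).as_matrix()
    B=wq(o,f,[(112,186),(664,186)],265,120,7,.08); L=(R.T@(B-pos).T).T
    print(B.round(4),L.round(4))
    C=wq(o,f,[(237,185),(400,185)],0,0,1,pos[2]+.0749); print((R.T@(C-pos).T).T.round(4))
E
```

```text
[[ 0.5289 -0.3033  0.08  ]
 [ 0.542  -0.3603  0.08  ]] [[ 0.0414 -0.026   0.0483]
 [ 0.0415  0.0325  0.0482]]
[[ 0.0443 -0.0276 -0.0749]
 [ 0.0443  0.0305 -0.075 ]]
[[ 0.5289 -0.3033  0.08  ]
 [ 0.542  -0.3603  0.08  ]] [[ 0.0408 -0.026   0.0491]
 [ 0.0409  0.0325  0.049 ]]
[[ 0.0439 -0.0273 -0.0749]
 [ 0.0439  0.0303 -0.075 ]]
```

The camera view from here agrees with the plan: shift -3 mm in x, +2 mm in y, then lower.

Emit:
apply_moves(commands=[{"travel": [-0.003,0.002,0.01],"twist": [0,0,0.2],"claw": 0.045},{"travel": [-0.003,0.002,0.03],"twist": [0,0,0.2],"claw": 0.045},{"travel": [-0.003,0.002,0.05],"twist": [0,0,0.2],"claw": 0.045},{"travel": [-0.003,0.002,0.065],"twist": [0,0,0.2],"claw": 0.045},{"travel": [-0.003,0.002,0.075],"twist": [0,0,0.2],"claw": 0.045},{"travel": [-0.003,0.002,0.079],"twist": [0,0,0.2],"claw": 0.045},{"travel": [-0.003,0.002,0.079],"twist": [0,0,0.2],"claw": 0.045},{"travel": [-0.003,0.002,0.079],"twist": [0,0,0.2],"claw": 0.045}])

```text
clock: 9.45
position: [0.4925, -0.3422, 0.0511]
tool_rot: [3.141, -0.001, 0.221]
force: [0.3, 0.3, -2.4]
grip_width: 0.0591
```

Emit:
apply_moves(commands=[{"travel": [0,0,0.001],"twist": [0,0,0],"claw": 0.045},{"travel": [0,0,0.002],"twist": [0,0,0],"claw": 0.045},{"travel": [0,0,0.002],"twist": [0,0,0],"claw": 0.045}])

```text
clock: 9.75
position: [0.4922, -0.3421, 0.0486]
tool_rot: [3.141, -0.0, 0.221]
force: [-0.6, 0.5, -2.6]
grip_width: 0.0595
```

```bash
python3 snap.py w9;python3 go.py .4925 -.3409 .045 .2234;
```

```text
9.75 [ 0.4922 -0.3421  0.0486] [ 3.1415e+00 -1.0000e-04  2.2070e-01] [ 0.678  0.673 -0.246  1.771  0.231  0.726 -1.04 ] 0.0595313506248129 [-0.59  0.52 -2.56] 0.0019477790173397544
pos [ 0.4922 -0.3421  0.0486] rot [ 3.1414e+00 -1.0000e-04  2.2070e-01] travel [ 0.0005 -0.0011  0.0036] twist [ 0.01 -0.01 -0.16] q [ 0.68  0.67 -0.25  1.77  0.23  0.73 -1.04]
```

View pics/w9.png

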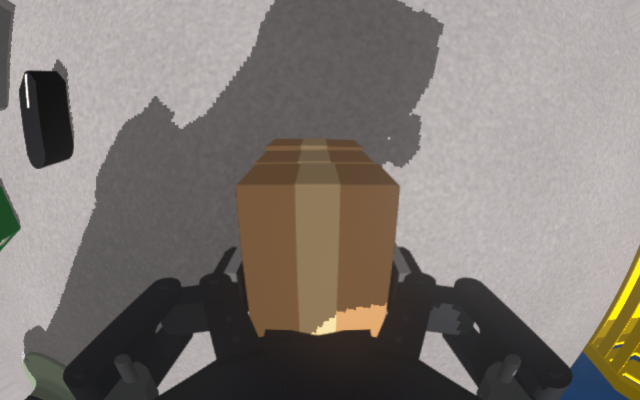

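Emit:
apply_moves(commands=[{"travel": [0,-0.001,0.001],"twist": [0,0,0],"claw": 0.045},{"travel": [0,-0.001,0.002],"twist": [0,0,0],"claw": 0.045},{"travel": [0,-0.001,0.003],"twist": [0,0,0],"claw": 0.045},{"travel": [0,-0.001,0.003],"twist": [0,0,0],"claw": 0.045}])

```text
clock: 10.2
position: [0.4919, -0.341, 0.0453]
tool_rot: [-3.141, 0.0, 0.221]
force: [-0.4, -0.3, -2.7]
grip_width: 0.0596
```

Emit:
apply_moves(commands=[{"travel": [0,0,0.001],"twist": [0,0,0],"claw": 0.045},{"travel": [0,0,0.001],"twist": [0,0,0],"claw": 0.045}])

```text
clock: 10.4
position: [0.492, -0.3411, 0.0451]
tool_rot: [3.141, -0.0, 0.221]
force: [-3.4, 3.0, 9.1]
grip_width: 0.0591
```

```bash
python3 snap.py w10; python3 - <<'E'
import pickle
from h import *
o,f=pickle.load(open("pics/w10.pkl","rb"))
crop(f["frame"],225,120,190,80,4,"w10c.png")
E
```

```text
10.4 [ 0.492  -0.3411  0.0451] [ 3.1414e+00 -1.0000e-04  2.2060e-01] [ 0.676  0.677 -0.244  1.775  0.233  0.718 -1.043] 0.0590759280311523 [-3.37  3.04  9.11] 0.0019455218433636682
```

View pics/w10c.png

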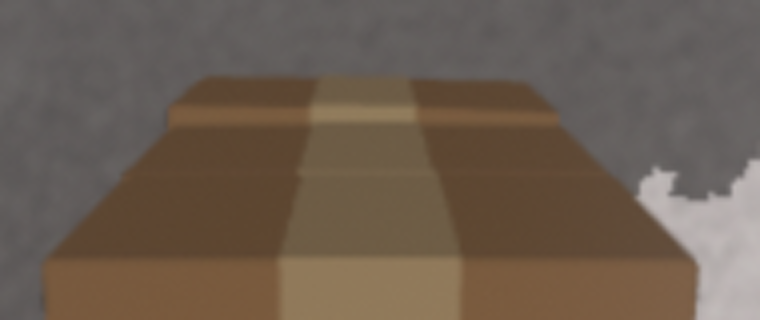

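The carton touched down with 12 N, its far face flush with carton_b's. Easing off, opening slowly and rising.

Emit:
apply_moves(commands=[{"travel": [0,0,-0.0005],"twist": [0,0,0],"claw": 0.058},{"travel": [0,0,-0.0005],"twist": [0,0,0],"claw": 0.062},{"travel": [0,0,-0.0005],"twist": [0,0,0],"claw": 0.068},{"travel": [0,0,-0.0005],"twist": [0,0,0],"claw": 0.078},{"travel": [0,0,-0.0005],"twist": [0,0,0],"claw": 0.085},{"travel": [0,0,-0.0005],"twist": [0,0,0],"claw": 0.085},{"travel": [0,0,-0.0005],"twist": [0,0,0],"claw": 0.085}])

```text
clock: 11.15
position: [0.492, -0.3411, 0.045]
tool_rot: [-3.142, 0.0, 0.221]
force: [0.3, 0.0, 0.0]
grip_width: 0.0849
```

```bash
python3 snap.py w11
```

```text
11.15 [ 0.492  -0.3411  0.045 ] [-3.1415  0.      0.2208] [ 0.676  0.677 -0.244  1.775  0.232  0.718 -1.043] 0.08487512814561808 [0.33 0.03 0.04] 0.0021237842643203036
```

View pics/w11.png

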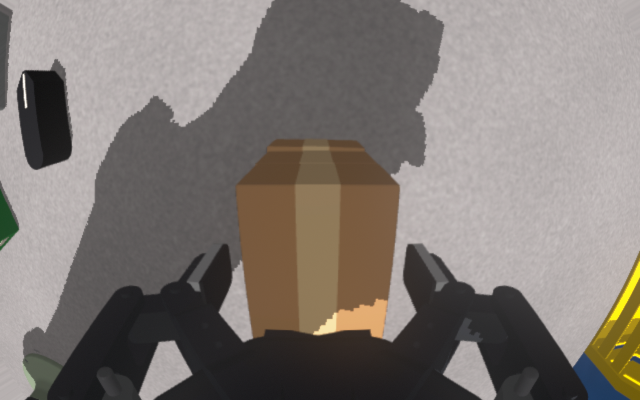

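Emit:
apply_moves(commands=[{"travel": [0,0,-0.025],"twist": [0,0,0],"claw": 0.085},{"travel": [0,0,-0.065],"twist": [0,0,0],"claw": 0.085},{"travel": [0,0,-0.11],"twist": [0,0,0],"claw": 0.085},{"travel": [0,-0.01,-0.15],"twist": [0,0,0],"claw": 0.085},{"travel": [0.005,-0.05,-0.155],"twist": [0,0,0],"claw": 0.085},{"travel": [0.01,-0.1,-0.155],"twist": [0,0,0],"claw": 0.085},{"travel": [0.014,-0.148,-0.155],"twist": [0,0,0],"claw": 0.085},{"travel": [0.019,-0.196,-0.155],"twist": [0,0,0],"claw": 0.085},{"travel": [0.023,-0.24,-0.155],"twist": [0,0,0],"claw": 0.085},{"travel": [0.023,-0.24,-0.155],"twist": [0,0,0],"claw": 0.085}])

```text
clock: 12.2
position: [0.4615, -0.0966, 0.2005]
tool_rot: [-3.141, -0.001, 0.227]
force: [-0.2, -1.2, -0.0]
grip_width: 0.085
```

Emit:
apply_moves(commands=[{"travel": [0,0,0],"twist": [0,0,0],"claw": 0.085},{"travel": [0,0,0],"twist": [0,0,0],"claw": 0.085}])

```text
clock: 12.4
position: [0.4619, -0.1027, 0.2]
tool_rot: [3.141, -0.0, 0.22]
force: [0.7, 0.2, 0.3]
grip_width: 0.085
```

```bash
python3 snap.py w12; python3 - <<'E'
from workcell import bot
from h import *
t=bot.grab_frame("top"); f=bot.grab_frame("side")
crop(t["frame"],400,190,110,90,6,"t12.png"); crop(f["frame"],240,250,110,110,5,"s12.png")
E
```

```text
12.4 [ 0.4619 -0.1027  0.2   ] [ 3.1413 -0.      0.2198] [ 0.408  0.292 -0.384  1.964  0.137  0.911 -1.396] 0.08502959035379151 [0.71 0.16 0.31] 0.010498938301688916
```

View pics/w12.png

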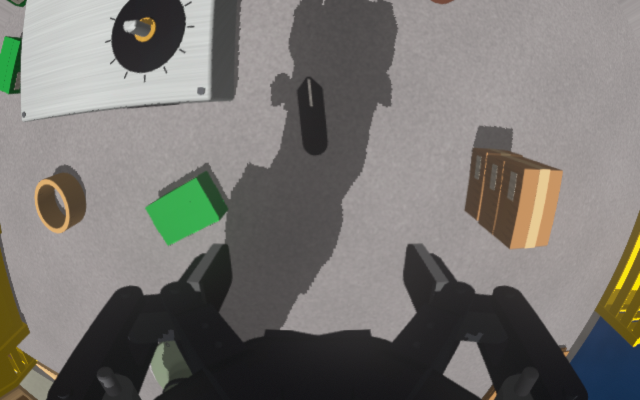

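View pics/s12.png

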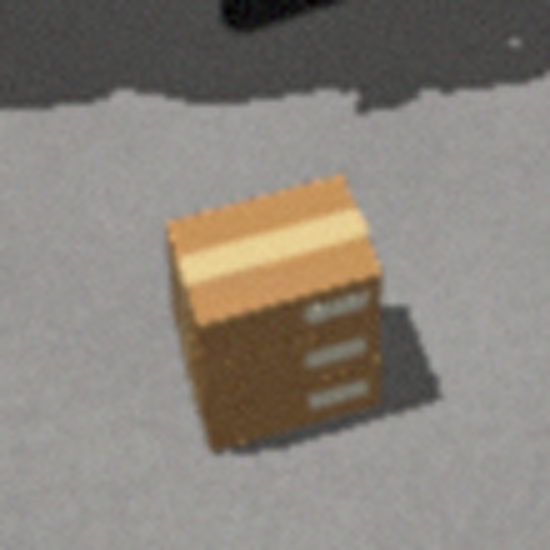

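View pics/t12.png

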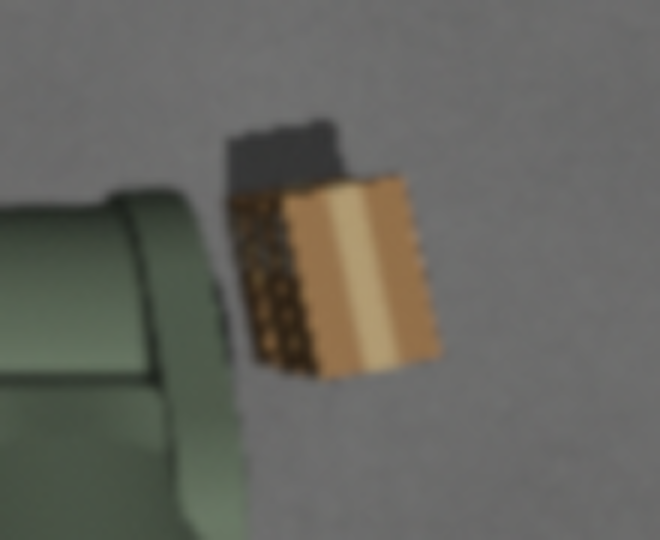

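All three cartons stand in a straight column. Now the knob, at (312,115) in the wrist view.

```bash
python3 - <<'E'
import pickle
from h import *
o,f=pickle.load(open("pics/w12.pkl","rb"))
g=cv2.convertScaleAbs(f["frame"],alpha=2.2)
crop(g,275,65,75,100,6,"w12k.png"); crop(f["frame"],100,0,90,65,8,"w12s.png")
E
```

```text
(no output)
```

View pics/w12k.png

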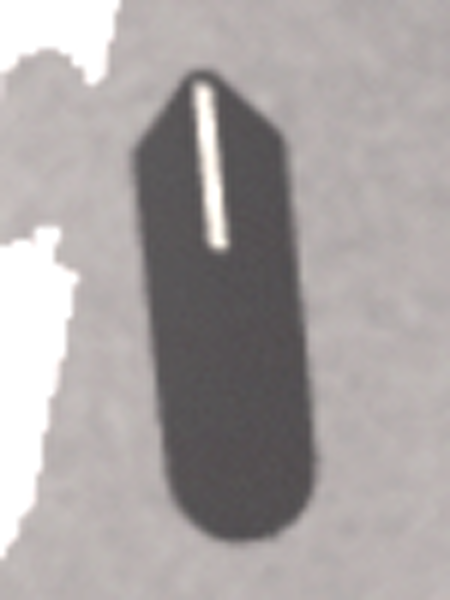

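View pics/w12s.png

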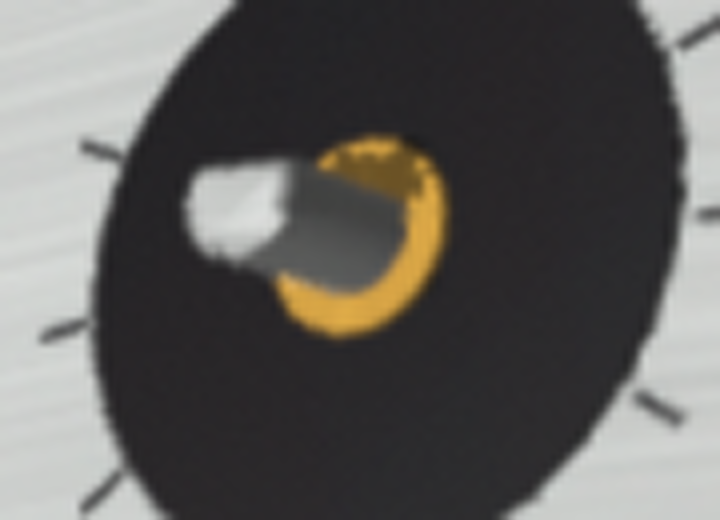

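```bash
python3 - <<'E'
import pickle
from h import *
o,f=pickle.load(open("pics/w12.pkl","rb"))
names="nose tail Lf Lb Rf Rb ln0 ln1".split()
P=wq(o,f,[(203,68),(239,542),(135,155),(165,470),(287,145),(317,465),(202,82),(220,250)],275,65,6,.04)
for n,p in zip(names,P): print(n,p.round(4))
for a,b in((0,1),(2,3),(4,5),(6,7)):
    d=P[a]-P[b]; print(names[a],np.hypot(*d[:2]).round(4),np.degrees(np.arctan2(d[1],d[0])).round(2))
print("mid",(P[0]+P[1])/2)
a=np.radians(15.5)
# width
n=np.array([-np.sin(a),np.cos(a)])
print((P[2]-P[4])[:2]@n,(P[3]-P[5])[:2]@n, ((P[2]+P[3]+P[4]+P[5])/4)[:2])
E
python3 go.py .52 -.088 .1 .27
```

```text
nose [ 0.5611 -0.0722  0.04  ]
tail [ 0.4775 -0.0974  0.04  ]
Lf [ 0.543  -0.0637  0.04  ]
Lb [ 0.4877 -0.0812  0.04  ]
Rf [ 0.5506 -0.09    0.04  ]
Rb [ 0.4946 -0.1082  0.04  ]
ln0 [ 0.5586 -0.0726  0.04  ]
ln1 [ 0.5293 -0.0824  0.04  ]
nose 0.0874 16.77
Lf 0.058 17.6
Rf 0.0589 18.07
ln0 0.0309 18.51
mid [ 0.51931924 -0.0847944   0.04      ]
0.027337590423448365 0.02785193052256138 [ 0.51898442 -0.08578289]
pos [ 0.4618 -0.1028  0.1999] rot [-3.1415e+00  2.0000e-04  2.1910e-01] travel [ 0.06   -0.0018  0.0999] twist [-0.    0.01 -2.91] q [ 0.41  0.29 -0.38  1.96  0.14  0.91 -1.4 ]
```

The knob measures 87 x 28 mm, as it should: centre (0.519,-0.085), nose about 17.6° from x. Before grasping it I'll look at the shaft's flat from close above.

Emit:
apply_moves(commands=[{"travel": [0.018,-0.036,0],"twist": [0,0,0],"claw": 0.085},{"travel": [0.036,-0.072,0.01],"twist": [0,0,0],"claw": 0.085},{"travel": [0.054,-0.108,0.03],"twist": [0,0,0],"claw": 0.085},{"travel": [0.072,-0.144,0.055],"twist": [0,0,0],"claw": 0.085},{"travel": [0.088,-0.177,0.08],"twist": [0,0,0],"claw": 0.085},{"travel": [0.088,-0.177,0.09],"twist": [0,0,0],"claw": 0.085},{"travel": [0.088,-0.177,0.09],"twist": [0,0,0],"claw": 0.085},{"travel": [0.088,-0.177,0.09],"twist": [0,0,0],"claw": 0.085}])

```text
clock: 13.35
position: [0.5091, 0.0888, 0.1102]
tool_rot: [3.141, 0.0, 0.219]
force: [0.7, -0.4, 0.5]
grip_width: 0.0848
```

```bash
python3 snap.py w13; python3 - <<'E'
import pickle
from h import *
o,f=pickle.load(open("pics/w13.pkl","rb"))
c=wproj(f,o["position"],o["tool_rot"],[[.579,.106,.124]])[0].astype(int); print(c, c-[35,30])
crop(f["frame"],c[0]-35,c[1]-30,70,60,10,"w13s.png")
E
```

```text
13.35 [0.5091 0.0888 0.1102] [3.1412e+00 4.0000e-04 2.1920e-01] [ 0.018  0.489 -0.405  1.945  0.273  0.76  -1.896] 0.08483713106754705 [ 0.71 -0.42  0.45] 0.019547049342970073
[312 104] [277  74]
```

View pics/w13.png

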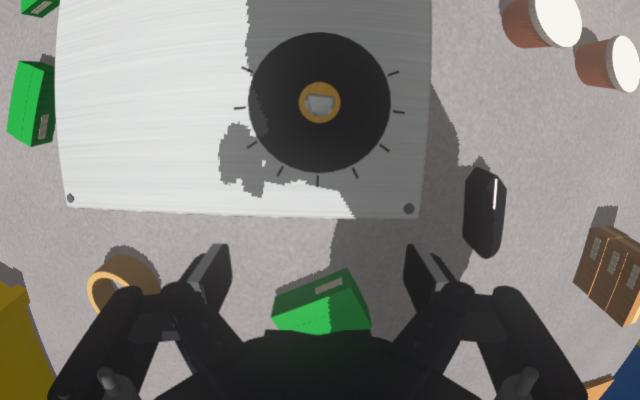

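View pics/w13s.png

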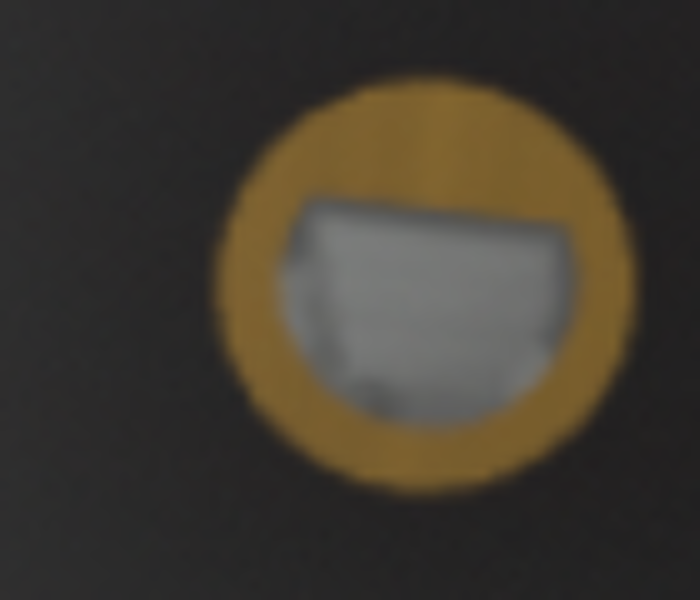

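```bash
python3 - <<'E'
import pickle
from h import *
from scipy.optimize import least_squares
o,f=pickle.load(open("pics/w13.pkl","rb"))
x0,y0=277,74
F=wq(o,f,[(312,198),(440,211),(568,224)],x0,y0,10,.123)[:,:2]
C=wq(o,f,[(280,270),(282,310),(300,355),(335,400),(380,424),(435,430),(490,420),(540,370),(568,320),(577,280)],x0,y0,10,.122)[:,:2]
def res(p):
    c=p[:2]; n=np.array([np.cos(p[2]),np.sin(p[2])])
    return np.r_[np.hypot(*(C-c).T)-p[3],(F-c)@n-.004]
r=least_squares(res,[.579,.105,.17,.008]); print(r.x,np.degrees(r.x[2]),(r.fun*1e3).round(2))
d=F[0]-F[2]; print("edge normal deg",np.degrees(np.arctan2(d[1],d[0]))-90)
print("bushing centre", wq(o,f,[(427,284)],x0,y0,10,.092), "ring extents",wq(o,f,[(215,284),(637,284),(427,75),(427,493)],x0,y0,10,.092).round(4).tolist())
o,f=pickle.load(open("pics/w13.pkl","rb"));print(proj)
E
```

```text
[0.5810886  0.10270855 0.1188024  0.00785966] 6.806875842847163 [-0.   -0.03 -0.11  0.06  0.07  0.01  0.19 -0.27 -0.09  0.15  0.03  0.
  0.03]
edge normal deg 6.795852550156212
bushing centre [[0.58142697 0.10251982 0.092     ]] ring extents [[0.5786, 0.1155, 0.092], [0.5844, 0.0896, 0.092], [0.5945, 0.1054, 0.092], [0.5684, 0.0996, 0.092]]
<function proj at 0x7f98c43f82c0>
```

```bash
python3 - <<'E'
import pickle
from h import *
from workcell import bot
f=bot.grab_frame("side")
pos=np.array([.4947,-.3379,.1287]); R=Ro.from_euler("xyz",[3.14,0,.2255]).as_matrix()
for z in(-.04,-.045,-.05,-.055):
    print(z,((proj(f,[pos+R@[x,.030,z] for x in(-.011,.011)])-[230,210])*5).round(0).tolist())
# w5 tips (30 mm) in chk_s: pos .5855 .2571 .0985
pos=np.array([.5855,.2571,.0985]); R=Ro.from_euler("xyz",[3.1416,0,.456]).as_matrix()
c=np.array([308,151])-[60,50]
for z in(-.035,-.04,-.045,-.05):
    print(z,((proj(f,[pos+R@[x,.015,z] for x in(-.011,.011)])-c)*6+3).round(0).tolist())
E
python3 - <<'E'
import cv2
a=cv2.imread("pics/s8.png")[380:480,280:460]; b=cv2.imread("pics/chk_s.png")[200:320,300:460]
a=cv2.resize(a,(540,300)); b=cv2.resize(b,(480,360)); 
import numpy as np
c=np.zeros((360,1030,3),np.uint8)[:, :1030]; c[:300,:540]=a; c[:360,545:1025]=b
cv2.imwrite("pics/tips.png",cv2.resize(c,(798,280)))
E
```

```text
-0.04 [[322.0, 438.0], [369.0, 425.0]]
-0.045 [[322.0, 432.0], [369.0, 419.0]]
-0.05 [[322.0, 425.0], [369.0, 412.0]]
-0.055 [[322.0, 418.0], [369.0, 405.0]]
-0.035 [[363.0, 304.0], [396.0, 293.0]]
-0.04 [[363.0, 297.0], [396.0, 285.0]]
-0.045 [[364.0, 290.0], [396.0, 278.0]]
-0.05 [[364.0, 282.0], [397.0, 271.0]]
```

View pics/tips.png

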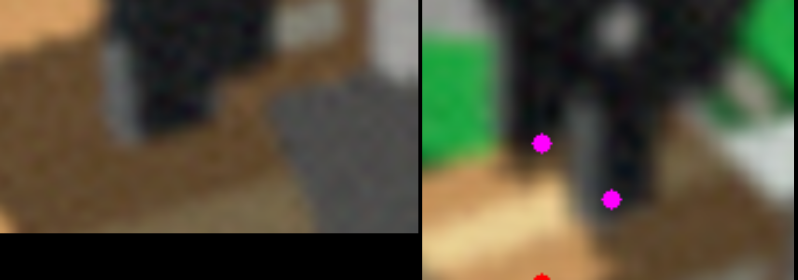

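```bash
python3 go.py .5188 -.084 .10 .307
```

```text
pos [0.5095 0.0888 0.1108] rot [ 3.1411e+00 -1.1000e-03  2.1880e-01] travel [-0.0284  0.1707  0.0109] twist [ 0.03 -0.06 -5.06] q [ 0.02  0.49 -0.41  1.95  0.27  0.76 -1.9 ]
```

Emit:
apply_moves(commands=[{"travel": [-0.003,0.02,-0.01],"twist": [0,0,-0.6],"claw": 0.075},{"travel": [-0.01,0.06,-0.01],"twist": [0,0,-1.8],"claw": 0.06},{"travel": [-0.017,0.1,-0.005],"twist": [0,0,-3],"claw": 0.05},{"travel": [-0.023,0.14,0.005],"twist": [0,0,-4.2],"claw": 0.05},{"travel": [-0.028,0.171,0.011],"twist": [0,0,-5.1],"claw": 0.05},{"travel": [-0.028,0.171,0.011],"twist": [0,0,-5.1],"claw": 0.05},{"travel": [-0.028,0.171,0.011],"twist": [0,0,-5.1],"claw": 0.05}])

```text
clock: 14.15
position: [0.5191, -0.0841, 0.0996]
tool_rot: [3.141, -0.001, 0.307]
force: [-0.5, 1.1, 0.2]
grip_width: 0.05
```

```bash
python3 snap.py w14; python3 go.py .5188 -.084 -.033 .307; python3 - <<'E'
import pickle
from h import *
o,f=pickle.load(open("pics/w14.pkl","rb"))
g=cv2.convertScaleAbs(f["frame"],alpha=2.2); crop(g,250,120,140,200,4,"w14k.png")
E
```

```text
14.15 [ 0.5191 -0.0841  0.0996] [ 3.1412e+00 -7.0000e-04  3.0690e-01] [ 0.347  0.517 -0.4    1.931  0.288  0.748 -1.483] 0.049969304816866664 [-0.45  1.1   0.17] 0.034089276953988924
pos [ 0.5193 -0.083   0.0997] rot [ 3.1414e+00 -1.0000e-03  3.0870e-01] travel [-0.0009  0.0008  0.1327] twist [ 0.01 -0.06  0.1 ] q [ 0.35  0.52 -0.4   1.93  0.29  0.75 -1.48]
```

View pics/w14k.png

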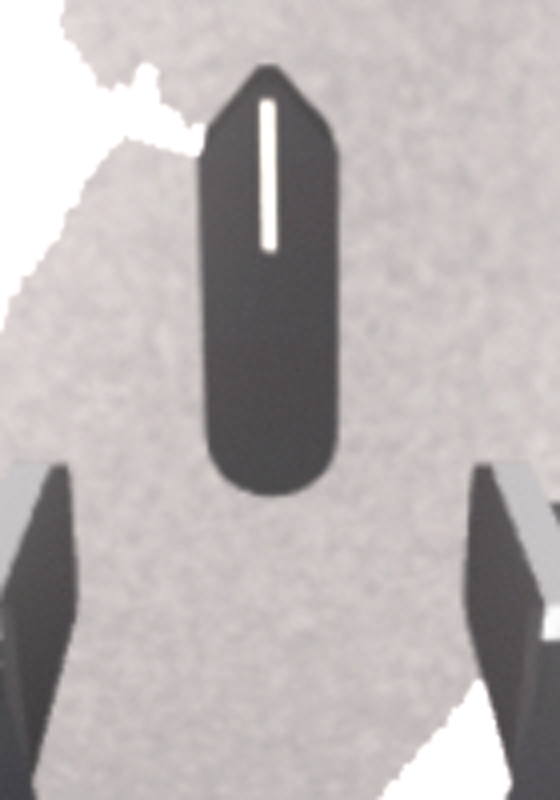

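```bash
python3 - <<'E'
import pickle
from h import *
o,f=pickle.load(open("pics/w14.pkl","rb"))
R=Ro.from_euler("xyz",o["tool_rot"]).as_matrix()
P=wq(o,f,[(268,65),(273,495),(199,160),(209,440),(338,150),(338,440)],250,120,4,.04)
print((R.T@(P-o["position"]).T).T.round(4)); d=P[0]-P[1]
print(np.degrees(np.arctan2(d[1],d[0])),np.hypot(*d[:2]),(P[0]+P[1])/2)
E
```

```text
[[ 0.0476  0.0007  0.0597]
 [-0.0429  0.0017  0.0596]
 [ 0.029  -0.0128  0.0596]
 [-0.0302 -0.0117  0.0596]
 [ 0.031   0.0143  0.0597]
 [-0.0302  0.0153  0.0596]]
18.229861793829308 0.09056113716598485 [ 0.52175136 -0.08453367  0.04      ]
```

Emit:
apply_moves(commands=[{"travel": [-0.001,0.0005,0.02],"twist": [0,0,0.1],"claw": 0.05},{"travel": [-0.001,0.0005,0.055],"twist": [0,0,0.1],"claw": 0.05},{"travel": [-0.001,0.0005,0.09],"twist": [0,0,0.1],"claw": 0.05},{"travel": [-0.001,0.0005,0.115],"twist": [0,0,0.1],"claw": 0.05},{"travel": [-0.001,0.0005,0.128],"twist": [0,0,0.1],"claw": 0.05},{"travel": [-0.001,0.0005,0.128],"twist": [0,0,0.1],"claw": 0.05},{"travel": [-0.001,0.0005,0.128],"twist": [0,0,0.1],"claw": 0.05}])

```text
clock: 14.9
position: [0.5189, -0.0832, -0.028]
tool_rot: [3.141, -0.001, 0.309]
force: [0.4, -1.4, 0.1]
grip_width: 0.0499
```

```bash
python3 snap.py w15; python3 - <<'E'
from workcell import bot
from h import *
s=bot.grab_frame("side"); crop(s["frame"],250,190,100,90,7,"s15.png")
E
```

```text
14.9 [ 0.5189 -0.0832 -0.028 ] [ 3.1413e+00 -1.0000e-03  3.0860e-01] [ 0.259  0.725 -0.29   1.987  0.419  0.485 -1.597] 0.04991507551764356 [ 0.4  -1.42  0.15] 0.015122217072355615
```

View pics/w15.png

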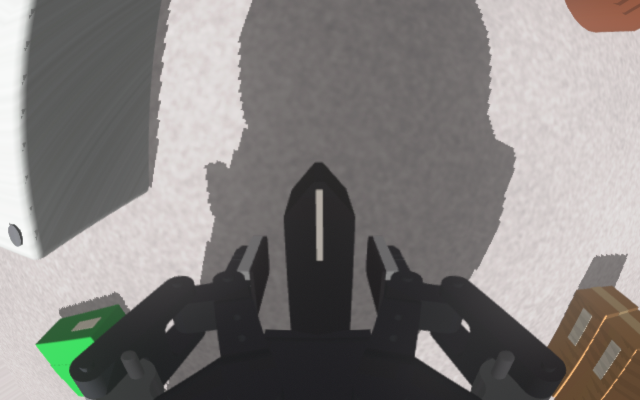

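View pics/s15.png

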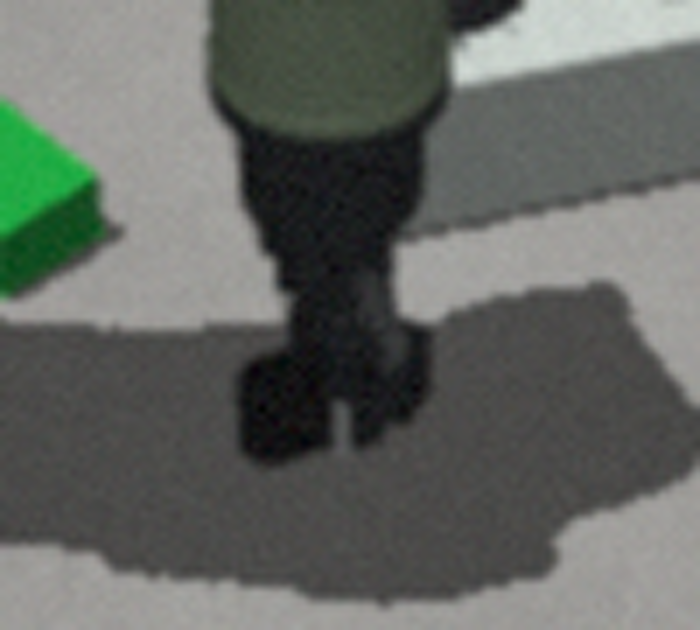

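The knob stands midway between the fingers. Going down 4 mm more and closing.

Emit:
apply_moves(commands=[{"travel": [0,0,0.004],"twist": [0,0,0],"claw": 0.05},{"travel": [0,0,0.004],"twist": [0,0,0],"claw": 0.04},{"travel": [0,0,0.004],"twist": [0,0,0],"claw": 0.03},{"travel": [0,0,0.004],"twist": [0,0,0],"claw": 0.015},{"travel": [0,0,0.004],"twist": [0,0,0],"claw": 0.015},{"travel": [0,0,0.004],"twist": [0,0,0],"claw": 0.015}], force=60)

```text
clock: 15.6
position: [0.5184, -0.0837, -0.0327]
tool_rot: [3.141, -0.0, 0.308]
force: [-2.0, 1.2, 6.6]
grip_width: 0.0271
```

```bash
python3 snap.py w16; python3 - <<'E'
import pickle
from h import *
o,f=pickle.load(open("pics/w16.pkl","rb"))
g=cv2.convertScaleAbs(f["frame"],alpha=2.5); crop(g,255,150,130,190,4,"w16k.png")
E
```

```text
15.6 [ 0.5184 -0.0837 -0.0327] [ 3.1414e+00 -1.0000e-04  3.0800e-01] [ 0.256  0.733 -0.285  1.988  0.423  0.477 -1.601] 0.027109784306314336 [-1.99  1.18  6.63] 0.0020800147934825057
```

View pics/w16k.png

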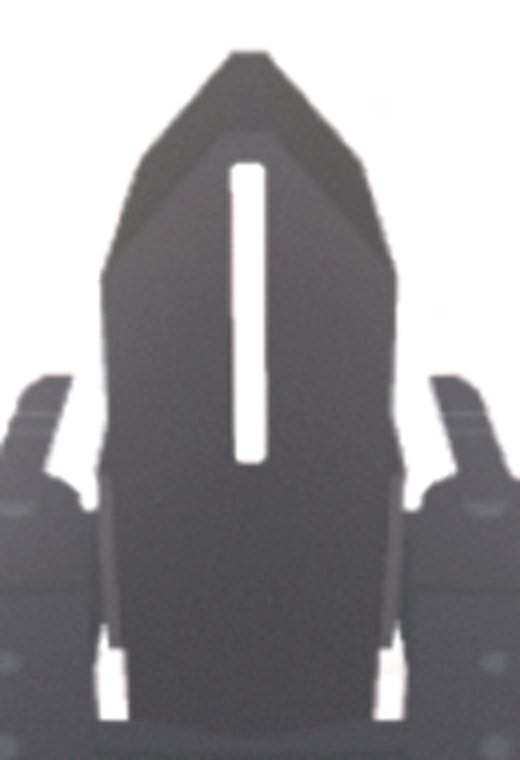

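```bash
python3 - <<'E'
import pickle
from h import *
o,f=pickle.load(open("pics/w16.pkl","rb"))
R=Ro.from_euler("xyz",o["tool_rot"]).as_matrix()
for z in(.04,):
  P=wq(o,f,[(250,132),(102,273),(396,272),(248,163),(250,462),(107,415),(391,415)],255,150,4,z)
  L=(R.T@(P-o["position"]).T).T; print(L.round(4))
P=wq(o,f,[(250,52)],255,150,4,0.0); print("nose bottom",(R.T@(P-o["position"]).T).T.round(4))
# straight-down earlier estimate of the knob centre & the bottom from w14/w12
K=np.array([.5192,-.0853,.04]); print("w12 centre in tool",(R.T@(K-o["position"])).round(4))
K=np.array([.5215,-.0844,.04]); print("w14 centre in tool",(R.T@(K-o["position"])).round(4))
E
```

```text
[[ 0.0444  0.0009 -0.0727]
 [ 0.031  -0.0128 -0.0727]
 [ 0.0311  0.0144 -0.0727]
 [ 0.0415  0.0007 -0.0727]
 [ 0.0111  0.0009 -0.0727]
 [ 0.0162 -0.0129 -0.0727]
 [ 0.0162  0.0145 -0.0727]]
nose bottom [[ 0.044   0.0009 -0.0327]]
w12 centre in tool [ 0.0003  0.0018 -0.0727]
w14 centre in tool [ 0.0028  0.0016 -0.0727]
```

The knob is gripped at 27.1 mm (28 nominal) and lies straight in the jaws, with its axis at (0.4, 0.9) mm in the tool frame. Lifting and moving over the shaft, turned to the flat's 6.8°.

Emit:
apply_moves(commands=[{"travel": [0,0,-0.02],"twist": [0,0,0],"claw": 0.015},{"travel": [0,0,-0.06],"twist": [0,0,0],"claw": 0.015},{"travel": [0,0,-0.105],"twist": [0,0,0],"claw": 0.015},{"travel": [0,0,-0.15],"twist": [0,0,0],"claw": 0.015},{"travel": [0.012,-0.016,-0.163],"twist": [0,0,1.1],"claw": 0.015},{"travel": [0.038,-0.052,-0.163],"twist": [0,0,3.5],"claw": 0.015},{"travel": [0.064,-0.088,-0.163],"twist": [0,0,6],"claw": 0.015},{"travel": [0.09,-0.124,-0.163],"twist": [0,0,8.5],"claw": 0.015},{"travel": [0.11,-0.151,-0.163],"twist": [0,0,10.4],"claw": 0.015},{"travel": [0.116,-0.16,-0.163],"twist": [0,0,10.9],"claw": 0.015}])

```text
clock: 16.65
position: [0.5806, 0.1083, 0.13]
tool_rot: [-3.14, -0.0, 0.121]
force: [-0.2, -0.6, -1.0]
grip_width: 0.0273
```

Emit:
apply_moves(commands=[{"travel": [0,0,0],"twist": [0,0,0],"claw": 0.015},{"travel": [0,0,0],"twist": [0,0,0],"claw": 0.015},{"travel": [0,0,0],"twist": [0,0,0],"claw": 0.015}])

```text
clock: 16.95
position: [0.5801, 0.1023, 0.13]
tool_rot: [3.141, 0.0, 0.116]
force: [-0.3, -1.0, -0.0]
grip_width: 0.0272
```

```bash
python3 snap.py w17; python3 go.py .5806 .1035 .115 .118; python3 - <<'E'
import pickle
from h import *
from workcell import bot
o,f=pickle.load(open("pics/w17.pkl","rb"))
g=cv2.convertScaleAbs(f["frame"],alpha=2.5); crop(g,255,150,130,190,4,"w17k.png")
s=bot.grab_frame("side"); crop(s["frame"],260,120,110,100,6,"s17.png")
E
```

```text
16.95 [0.5801 0.1023 0.13  ] [3.1409e+00 3.0000e-04 1.1630e-01] [-0.007  0.561 -0.384  1.743  0.26   0.888 -1.957] 0.027209592604812344 [-0.29 -0.98 -0.03] 0.003754689273866313
pos [0.5802 0.1023 0.1301] rot [3.141e+00 2.000e-04 1.161e-01] travel [ 0.0005 -0.0011  0.0151] twist [ 0.03  0.01 -0.11] q [-0.01  0.56 -0.38  1.74  0.26  0.89 -1.96]
```

View pics/w17.png

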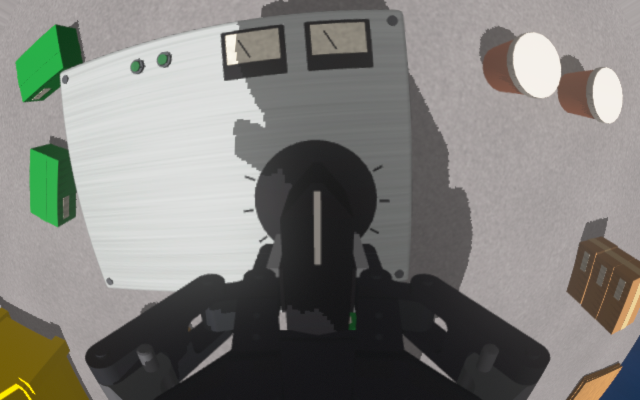

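View pics/w17k.png

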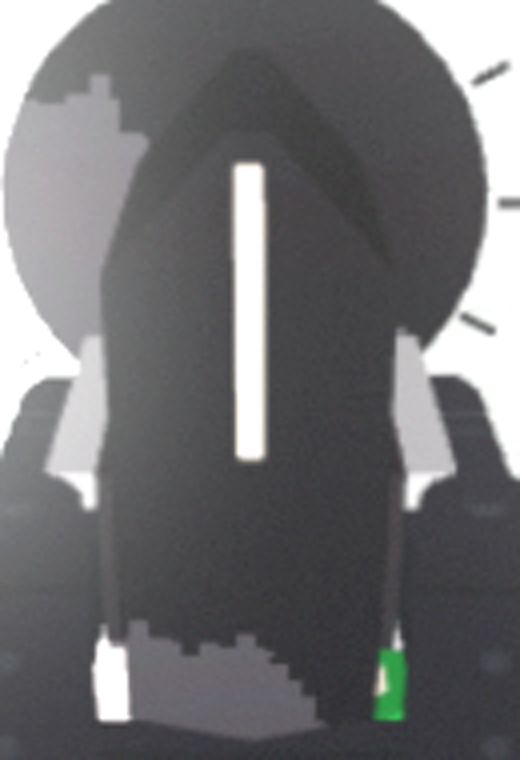

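View pics/s17.png

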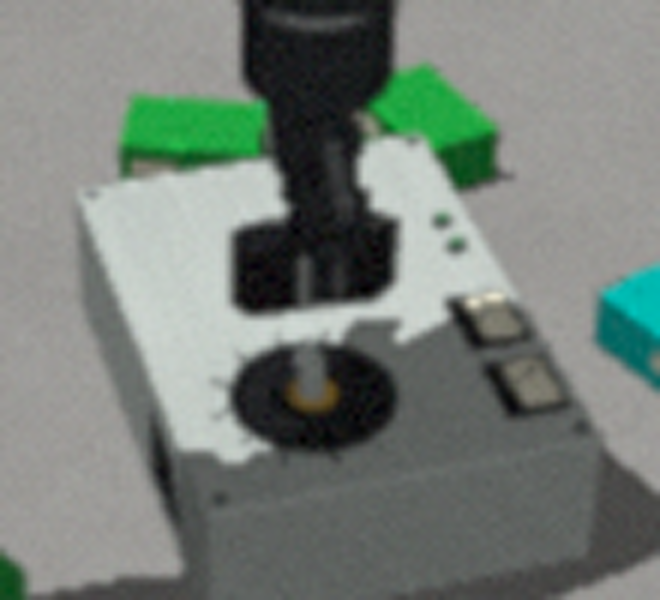

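The knob has not shifted in the grip. As a cross-check I'll fit the plate's circle, whose centre is the shaft axis, from this pose.

```bash
python3 - <<'E'
import pickle
from h import *
from scipy.optimize import least_squares
def fit(n,pts,x0,y0,k,z):
    o,f=pickle.load(open(f"pics/{n}.pkl","rb"))
    P=wq(o,f,pts,x0,y0,k,z)[:,:2]
    r=least_squares(lambda p:np.hypot(*(P-p[:2]).T)-p[2],[.58,.1,.05]); print(n,r.x.round(4),(r.fun*1e3).round(1))
    return o,f
def edge(n,c,z=.091):
    # radial edge of the dark plate against the bright panel
    o,f=pickle.load(open(f"pics/{n}.pkl","rb")); im=cv2.GaussianBlur(cv2.cvtColor(f["frame"],6),(3,3),0).astype(float); pts=[]
    for a in np.radians(np.arange(0,360,6)):
        rr=np.linspace(.034,.05,81); w=np.c_[c[0]+rr*np.cos(a),c[1]+rr*np.sin(a),np.full(81,z)]
        u=wproj(f,o["position"],o["tool_rot"],w).astype(np.float32)
        v=cv2.remap(im,u[:,0].reshape(1,-1),u[:,1].reshape(1,-1),cv2.INTER_LINEAR)[0]
        d=np.diff(v); i=d.argmax()
        if d[i]>3: pts.append(w[i,:2])
    P=np.array(pts)
    r=least_squares(lambda p:np.hypot(*(P-p[:2]).T)-p[2],[*c,.045],loss="soft_l1",f_scale=.0005); print(n,r.x.round(4),len(P),np.sort(abs(r.fun)*1e3)[::10].round(2))
for n in("w2","w13","w17"): edge(n,(.581,.1027))
E
```

```text
w2 [0.5816 0.1028 0.0457] 46 [0.02 0.12 0.3  0.41 0.55]
w13 [0.5814 0.1026 0.0457] 60 [0.   0.05 0.09 0.11 0.18 0.31]
w17 [0.5817 0.1027 0.0455] 45 [0.   0.04 0.08 0.17 0.36]
```

Three poses agree on the axis to 0.3 mm: (0.5815, 0.1027). Correcting and lowering to just above the shaft.

Emit:
apply_moves(commands=[{"travel": [0.0006,-0.0011,0.01],"twist": [0,0,-0.1],"claw": 0.015},{"travel": [0.0006,-0.0011,0.025],"twist": [0,0,-0.1],"claw": 0.015},{"travel": [0.0006,-0.0011,0.035],"twist": [0,0,-0.1],"claw": 0.015},{"travel": [0.0006,-0.0011,0.0365],"twist": [0,0,-0.1],"claw": 0.015},{"travel": [0.0006,-0.0011,0.0365],"twist": [0,0,-0.1],"claw": 0.015},{"travel": [0.0006,-0.0011,0.0365],"twist": [0,0,-0.1],"claw": 0.015}])

```text
clock: 17.65
position: [0.581, 0.1052, 0.0937]
tool_rot: [-3.141, -0.0, 0.12]
force: [-0.5, -0.7, -0.5]
grip_width: 0.0273
```

```bash
python3 go.py .5807 .1035 .0905 .118; python3 - <<'E'
from h import *
from workcell import bot
print(bot.observe()["force"])
s=bot.grab_frame("side"); crop(s["frame"],275,140,75,65,10,"s18.png")
E
```

```text
pos [0.581  0.1052 0.0937] rot [-3.1415e+00 -3.0000e-04  1.1960e-01] travel [-0.0005  0.0017  0.0032] twist [-0.01 -0.02  0.09] q [-0.02  0.61 -0.37  1.77  0.29  0.82 -1.98]
[-0.54105252 -0.68038756 -0.48105857]
```

View pics/s18.png

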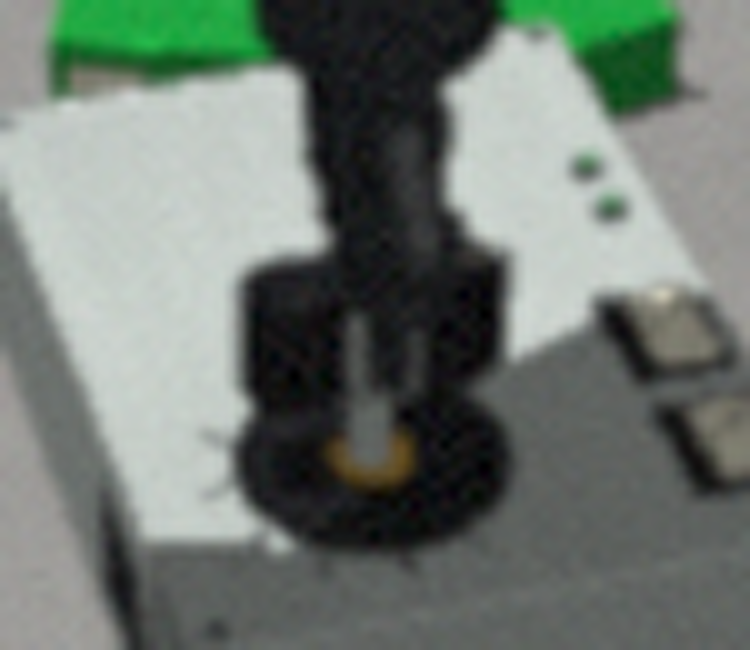

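Emit:
apply_moves(commands=[{"travel": [0,0,0],"twist": [0,0,0],"claw": 0.015},{"travel": [0,0,0],"twist": [0,0,0],"claw": 0.015},{"travel": [0,0,0],"twist": [0,0,0],"claw": 0.015}])

```text
clock: 18.0
position: [0.5809, 0.1051, 0.0937]
tool_rot: [-3.142, -0.0, 0.119]
force: [0.5, 1.3, -1.2]
grip_width: 0.027
```

```bash
python3 go.py .5807 .1035 .0905 .118; python3 go.py .5807 .1035 .0905 .118
```

```text
pos [0.5809 0.1051 0.0937] rot [-3.1416e+00 -3.0000e-04  1.1940e-01] travel [-0.0004  0.0016  0.0032] twist [-0.   -0.02  0.08] q [-0.02  0.61 -0.37  1.77  0.29  0.82 -1.98]
pos [0.5809 0.1051 0.0937] rot [-3.1416e+00 -3.0000e-04  1.1940e-01] travel [-0.0004  0.0016  0.0032] twist [-0.   -0.02  0.08] q [-0.02  0.61 -0.37  1.77  0.29  0.82 -1.98]
```

Emit:
apply_moves(commands=[{"travel": [-0.0004,0.0016,0.001],"twist": [0,0,0],"claw": 0.015},{"travel": [-0.0004,0.0016,0.001],"twist": [0,0,0],"claw": 0.015},{"travel": [-0.0004,0.0016,0.001],"twist": [0,0,0],"claw": 0.015}])

```text
clock: 18.3
position: [0.5806, 0.1034, 0.0925]
tool_rot: [-3.142, -0.0, 0.119]
force: [-0.1, 0.2, -0.9]
grip_width: 0.0271
```

```bash
python3 go.py .5807 .1035 .0905 .118; python3 snap.py w19
```

```text
pos [0.5806 0.1034 0.0925] rot [-3.1416 -0.      0.1194] travel [ 0.0001 -0.0001  0.002 ] twist [-0.   -0.    0.08] q [-0.02  0.61 -0.37  1.77  0.29  0.82 -1.98]
18.3 [0.5806 0.1034 0.0925] [-3.1416 -0.      0.1194] [-0.02   0.61  -0.369  1.77   0.288  0.815 -1.978] 0.027078841665678224 [-0.08  0.24 -0.86] 0.0023298584668344593
```

On target to 0.1 mm. Lowering in small steps while watching the force.

Emit:
apply_moves(commands=[{"travel": [0,0,0.001],"twist": [0,0,0],"claw": 0.015},{"travel": [0,0,0.002],"twist": [0,0,0],"claw": 0.015},{"travel": [0,0,0.003],"twist": [0,0,0],"claw": 0.015},{"travel": [0,0,0.003],"twist": [0,0,0],"claw": 0.015}])

```text
clock: 18.75
position: [0.5805, 0.1035, 0.0893]
tool_rot: [-3.142, 0.0, 0.12]
force: [-0.2, -0.1, -0.9]
grip_width: 0.0272
```

Emit:
apply_moves(commands=[{"travel": [0,0,0.001],"twist": [0,0,0],"claw": 0.015},{"travel": [0,0,0.002],"twist": [0,0,0],"claw": 0.015},{"travel": [0,0,0.002],"twist": [0,0,0],"claw": 0.015}])

```text
clock: 19.05
position: [0.5805, 0.1035, 0.0874]
tool_rot: [3.142, 0.0, 0.12]
force: [0.0, 0.0, -1.7]
grip_width: 0.0272
```

There is no contact force with the underside 4 mm below the shaft's top, so it is entering the bore. Continuing.

Emit:
apply_moves(commands=[{"travel": [0,0,0.002],"twist": [0,0,0],"claw": 0.015},{"travel": [0,0,0.004],"twist": [0,0,0],"claw": 0.015},{"travel": [0,0,0.006],"twist": [0,0,0],"claw": 0.015},{"travel": [0,0,0.006],"twist": [0,0,0],"claw": 0.015}])

```text
clock: 19.45
position: [0.5804, 0.1035, 0.0811]
tool_rot: [3.142, 0.001, 0.12]
force: [-0.0, -0.2, -0.9]
grip_width: 0.0274
```

```bash
python3 snap.py w20; python3 - <<'E'
from h import *
from workcell import bot
s=bot.grab_frame("side"); crop(s["frame"],275,140,75,65,10,"s20.png")
E
```

```text
19.45 [0.5804 0.1035 0.0811] [3.1416e+00 5.0000e-04 1.1950e-01] [-0.024  0.625 -0.363  1.777  0.296  0.794 -1.985] 0.027364839380367097 [-0.03 -0.15 -0.93] 0.006723084300454678
```

View pics/s20.png

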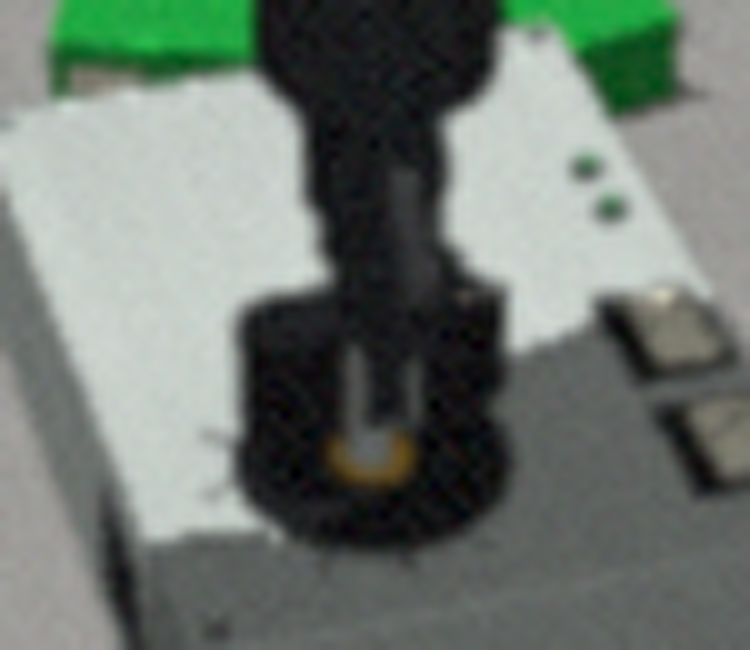

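The knob is about 10 mm down on the shaft. Continuing to home, with a firmer grip.

Emit:
apply_moves(commands=[{"travel": [0,0,0.003],"twist": [0,0,0],"claw": 0.015},{"travel": [0,0,0.006],"twist": [0,0,0],"claw": 0.015},{"travel": [0,0,0.009],"twist": [0,0,0],"claw": 0.015},{"travel": [0,0,0.009],"twist": [0,0,0],"claw": 0.015}], force=80)

```text
clock: 19.95
position: [0.5803, 0.1035, 0.072]
tool_rot: [3.142, 0.001, 0.12]
force: [-0.2, 0.0, -0.5]
grip_width: 0.0274
```

Emit:
apply_moves(commands=[{"travel": [0,0,0.001],"twist": [0,0,0],"claw": 0.015},{"travel": [0,0,0.002],"twist": [0,0,0],"claw": 0.015},{"travel": [0,0,0.002],"twist": [0,0,0],"claw": 0.015},{"travel": [0,0,0.002],"twist": [0,0,0],"claw": 0.015}])

```text
clock: 20.35
position: [0.5806, 0.1035, 0.0705]
tool_rot: [-3.142, -0.0, 0.119]
force: [-0.2, -0.6, -1.6]
grip_width: 0.0273
```

Emit:
apply_moves(commands=[{"travel": [0,0,0.001],"twist": [0,0,0],"claw": 0.015},{"travel": [0,0,0.002],"twist": [0,0,0],"claw": 0.015},{"travel": [0,0,0.002],"twist": [0,0,0],"claw": 0.015},{"travel": [0,0,0.002],"twist": [0,0,0],"claw": 0.015}])

```text
clock: 20.75
position: [0.5807, 0.1035, 0.0686]
tool_rot: [-3.142, -0.0, 0.119]
force: [-0.4, -0.3, 2.0]
grip_width: 0.027
```

Contact came at the expected height (0.069), so the knob is home. Pressing against the spring.

Emit:
apply_moves(commands=[{"travel": [0,0,0.001],"twist": [0,0,0],"claw": 0.015},{"travel": [0,0,0.002],"twist": [0,0,0],"claw": 0.015},{"travel": [0,0,0.003],"twist": [0,0,0],"claw": 0.015},{"travel": [0,0,0.004],"twist": [0,0,0],"claw": 0.015},{"travel": [0,0,0.004],"twist": [0,0,0],"claw": 0.015}])

```text
clock: 21.25
position: [0.5807, 0.1036, 0.0645]
tool_rot: [-3.142, -0.0, 0.119]
force: [-0.1, -0.1, 6.8]
grip_width: 0.0272
```

Emit:
apply_moves(commands=[{"travel": [0,0,0.001],"twist": [0,0,0],"claw": 0.015},{"travel": [0,0,0.002],"twist": [0,0,0],"claw": 0.015},{"travel": [0,0,0.003],"twist": [0,0,0],"claw": 0.015},{"travel": [0,0,0.003],"twist": [0,0,0],"claw": 0.015}])

```text
clock: 21.65
position: [0.5808, 0.1035, 0.0617]
tool_rot: [-3.142, -0.0, 0.119]
force: [-1.5, -0.6, 9.3]
grip_width: 0.027
```

Emit:
apply_moves(commands=[{"travel": [0,0,0.001],"twist": [0,0,0],"claw": 0.015},{"travel": [0,0,0.001],"twist": [0,0,0],"claw": 0.015},{"travel": [0,0,0.001],"twist": [0,0,0],"claw": 0.015}])

```text
clock: 21.95
position: [0.5809, 0.1036, 0.0613]
tool_rot: [3.142, -0.001, 0.119]
force: [-4.4, -1.7, 17.4]
grip_width: 0.0273
```

The stop is felt: the force jumps from 9 to 17 N at 0.0613, where the stop was predicted. Final look before handing in.

```bash
python3 snap.py w21; python3 - <<'E'
from h import *
from workcell import bot
import pickle
s=bot.grab_frame("side"); 
a=cv2.resize(s["frame"][140:205,275:350],None,fx=5.3,fy=5.3,interpolation=2); b=cv2.resize(s["frame"][260:355,240:350],(400,345),interpolation=2)
c=np.zeros((345,800,3),np.uint8); c[:344,:397]=a[:344,:397]; c[:,400:]=b; cv2.imwrite("pics/s21.png",c)
o,f=pickle.load(open("pics/w21.pkl","rb")); g=cv2.convertScaleAbs(f["frame"],alpha=2.5); crop(g,255,150,130,190,4,"w21k.png")
E
```

```text
21.95 [0.5809 0.1036 0.0613] [ 3.1415e+00 -8.0000e-04  1.1950e-01] [-0.032  0.653 -0.352  1.788  0.311  0.755 -1.998] 0.027277817232435823 [-4.41 -1.68 17.38] 0.002675104694257482
```

View pics/s21.png

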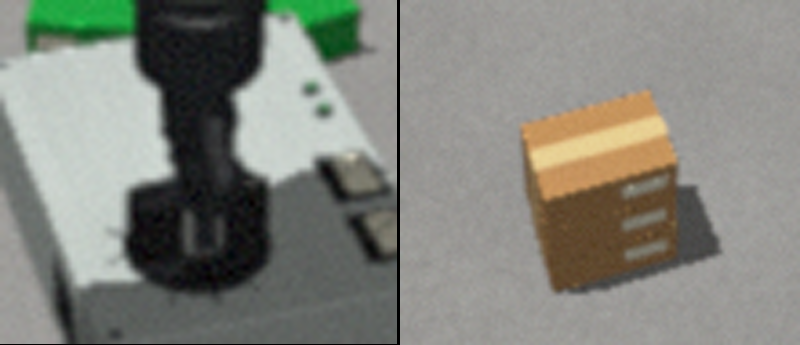

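View pics/w21k.png

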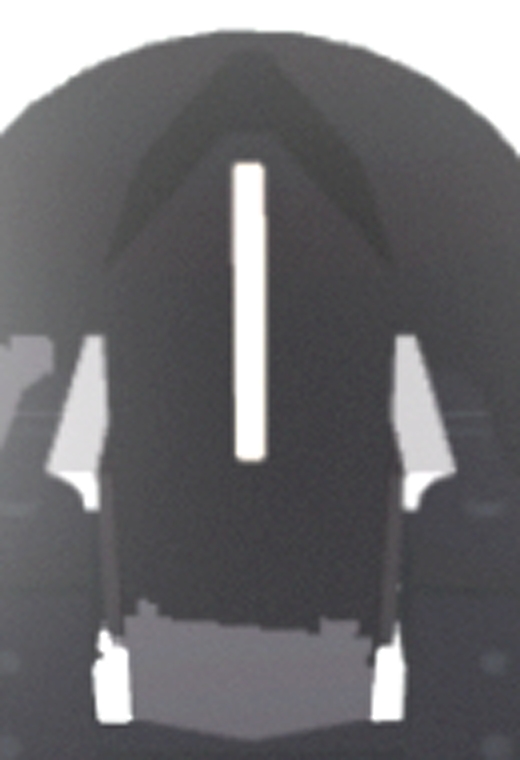

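The knob sits down in the plate with the shaft hidden and has not slipped in the grip (the line is still at the same crop pixels, 163–460). The column stands square. Handing in.

```bash
python3 - <<'E'
from workcell import bot
print(bot.job_done()); o=bot.observe(); print(o["clock"],o["position"].round(4),o["force"].round(1),round(o["grip_width"],4))
E
```

```text
the job is handed in; nothing more can be done
None
the job is handed in; nothing more can be done
```

The job is handed in at about 22 s of the 64 s: carton_c stands on the column, let go, and the gripper is holding the knob home on the shaft, pressed to the stop. `job_done` gives no verdict.

**Carton:** I lifted the brown carton off the panel and set it on the column. It touched down at about 12 N. The last side view shows all three cartons square in one column, untouched.

**Knob:** I turned it to the flat, which I measured at 6.8°, and lowered it onto the shaft axis at about (0.581, 0.103).
- It slid on without contact force until it seated at tool height 0.069.
- Pressing it then met the stop at 0.0613, about 8 mm lower as expected, with 17 N on the tool.
- The wrist picture showed no slip in the 80 N grip.

**Checks that disagreed:**
- **Fingertips:** they sit about 43 mm behind the reported TCP, not at it. My first closing on the carton therefore closed above it without touching; I then worked from where the cameras showed the tips.
- **Column position:** the fixed cameras and the wrist camera differed by up to about 4 mm. I used the wrist camera for both the carton and the column so the difference cancelled.
- **Arm settling:** it settled 1–2 mm off the commanded position, so I corrected that above the shaft before lowering.

I did not take a closing picture of the tubs and tape roll; the arm did not work near them.

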